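# Load the shielded test chamber with a carrier of ceramic specimens

### The arm

A 7-joint arm with a two-finger parallel gripper is mounted at the origin on the work surface. World frame = base frame: x ahead of the robot, y to its left, z up, the work surface at z = 0. Lengths are in m, angles in rad, forces in N, time in s.
With the tool pointing down it reaches from about 0.4 to 0.875 m from the base axis. Payload 6.5 kg.
Tool frame: the origin (TCP) lies midway between the tips of the shut fingers; the grasp point (between the pads) lies 19 mm behind it; z points along the fingers, y is the direction in which the jaws open and shut (so a half turn about z gives the same grasp; the last joint's range is limited). The gripper opens to 88 mm and grips with 3 to 60 N. Pads are 18 mm wide; open, the fingers measure 123 mm over their backs; the gripper's body (75 mm by 187 mm) begins 45 mm behind the grasp point.
Start: joints at [1.156, 0.536, -0.004, 1.538, 0.003, 1.067, -0.071], TCP at [0.222, -0.611, 0.239] pointing down, gripper open.
Joint ranges: [-2.7, 2.7], [-0.37, 2.16], [-1.27, 1.26], [0.24, 2.4], [-1.31, 4.45], [0.19, 1.91], [-2.76, 2.76]. Speed limits (rad/s): [2.39, 2.39, 3.14, 3.14, 3.14, 3.14, 3.14].

### API

Orientations are given as a 3x3 rotation matrix whose columns are the frame's x, y, z axes.
In Python, from workcell import status, eyes, workorder gives the robot as it stands. The module is installed in compiled form; this text tells all that it offers.
- The arm moves only by the tool step_arm, never from a script. Its argument "commands" is a list of rows, each a list of 6 numbers: the shift along the tool's x, y, z in m, then the turn, a rotation vector about the tool's x, y, z in degrees. A call has 1 to 10 rows; each row is the pose to reach, as a shift and turn from the pose commanded when the call began, along the tool's axes at that moment; what a row does not reach only later rows make up. A row lasts 1/12 s, in which the tool goes at most 41.7 mm and 7.16 degrees, less where a joint would pass 70% of its speed; a pose out of reach is approached as far as the arm can. A call with a gripper value outside its range is refused whole. "gripper" is the finger opening in m, from 0 to 0.0881, set as the call begins (left out, the last holds). The fingers move at their own pace and stop on an object; "force" is the grip in N (left out, the last holds). Time passes only in rows, so rows that repeat a pose let the fingers close. It gives the time, the measured TCP pose, the force and the opening at its end, in the units of the state.
- status.sense(): the state, without advancing time (a new reading comes with each control period).
- eyes.grab_frame(name): name is "scene" or "top"; returns (picture, depth): 384x512x3 uint8, red, green, blue; 384x512 float32, m along the optical axis (not along the pixel's ray), 0 where there is no reading.
- eyes.get_calibration(name): a dict with "fx", "fy", "cx", "cy" (pixels), "R" (3x3) and "t" (3): a world point X has camera coordinates R X + t. Camera axes: x right, y down, z forward; pixel columns grow to the right and rows downward; lengths in m; the calibration is good to about 2 mm. A picture is of the moment at which its call begins. get_calibration takes no time and is no camera call.
- workorder.job_done(): hands the job in, once; it reports no verdict.
Trained networks look in the newest picture that a camera, given by its name, has taken for a name from the list of things; names that differ only in an ending like _2 or _b are one class to them, and where a whole thing is asked for, a point or a joint stands for the part that bears it (a point fixed in the world has none). Each returns a list of dicts, best first, with "conf" (0 to 1); they miss things now and then, are a little off and sometimes report something else, mostly with a low value. They report only what shows in the picture. A call takes as long as a camera call.
- eyes.search_frame(camera, label): "bbox" ([left, top, width, height] in pixels, round what is visible of it).
- eyes.cut_out(camera, label): "pixels" (384x512 bool, what is visible of it) and "bbox" ([left, top, width, height] in pixels, round what is visible of it).
The state is a dict: "time": time; "joint_pos": joint angles; "dq": joint speeds; "tau": joint torques, N m; "tcp_pos": TCP position; "tool_rot": TCP orientation; "force": force on the tool from outside, world axes, zero at the start; "ft_torque": the same for the moment, N m; "gripper_width": finger opening in m.
Only numpy, scipy, OpenCV 4.12 (cv2) and the standard library are available. Lean on these libraries where they do the work, as an engineer would, in place of code of your own. Each camera call takes 0.05 s, during which the arm holds its last target. There are 200 camera calls.

### The job

Get the shielded test chamber loaded for its next run: take the reference resistor that was left standing on its lid and stand it upright on the bench, then swing the lid fully open by its handle. Drop every ceramic specimen disc from the rubber mat flat into the carrier, one to a pocket, while the carrier is still out on the bench, then carry the loaded carrier by its handle, keeping it level, and set it down flat on the chamber floor. Finally shut the lid completely, leaving the screwdriver, bottle and meter where they are.

Things in the scene. Friction and masses are not known exactly. Their poses are not given: they have to be found in the camera images.
- chamber: Shielded test chamber, fixed: beige cast box 165 (x) x 210 (y) x 70 mm high, walls and floor 5 mm thick, open inside 155 x 200 x 65 mm under its lid. Origin at the centre of its underside; +x points to the hinge side (away from the robot at yaw 0), z up. Its inner floor is at z = 5 mm, its rim at 70 mm. It stands at a different place and yaw each time.
- lid (a joint): Hinge angle of the chamber's aluminium lid (170 x 212 x 8 mm, 0.4 kg, top face 78 mm above the bench when shut): 0 = shut, grows as the front edge swings up, stop at 1.65 rad (just past upright). A stiff friction hinge: the lid stays where it is left; swinging it takes up to about 8 N at the handle.
- lid_handle (a point): Middle of the lid's handle: round steel bar 10 mm thick, 90 mm long, along the chamber's y on posts at +-42 mm, 40 mm above the lid's top and 17 mm behind its free edge. Shut, it is 118 mm above the bench, 147.5 mm in front of (chamber -x) and 46 mm above the hinge line. Take it from above, fingers closing along the chamber's x; the bar can turn in the grip as the lid swings.
- lid_hinge (a point): Point in the middle of the lid's hinge line, which runs along the chamber's y, at the far (+x) rim, 72 mm above the bench; fixed to the chamber.
- carrier: Specimen carrier, 0.28 kg: grey plastic plate 96 (x) x 146 (y) x 13 mm high with six square pockets in two rows of three, open at the top; pocket centres at x = +-28 mm, y = -50, 0, 50 mm; pockets 30 mm wide, 10 mm deep, their floor 3 mm above the underside. A steel bail handle stands over the middle. Origin at the centre of the underside, z up. Stands on the bench at the start.
- carrier_grip (a point): Middle of the carrier's handle: flat steel bar 10 mm thick (carrier x), 70 mm long (carrier y), 12 mm high, its top 58 mm and this point 52 mm above the carrier's underside; on two 8 mm posts at y = +-30 mm. Grip it from above, fingers closing along the carrier's x.
- mat: Black rubber mat, fixed to the bench, 180 x 210 x 3 mm, on which the specimens lie at the start. Origin at the centre of its underside. Mat and carrier swap sides from start to start.
- resistor: Reference resistor: upright black can 50 mm in diameter, 85 mm high, with a steel band and two brass terminals on top (101 mm over all), 0.3 kg. Origin at the centre of its underside. Stands on the chamber lid at the start.
- screwdriver: Screwdriver with a red handle lying on the bench, 200 mm long, 30 mm thick at most, bystander; origin near the middle of its underside.
- solvent: Closed clear plastic bottle, 60 mm in diameter, 150 mm high, bystander; origin at the centre of its underside.
- meter: Black handheld meter 150 x 75 x 32 mm lying on the bench, bystander; origin at the centre of its underside.
- disc0_center (a point): Centre of a white ceramic specimen disc, 22 mm in diameter, 16 mm thick, 23 g; z along its axis (flat when vertical). Three to five of the six (disc0 to disc5) are present; lying flat on the mat at the start, the centre is 11 mm above the bench. Flat in a pocket, the centre is 11 mm above the carrier's underside.
- disc1_center (a point): Centre of a white ceramic specimen disc, 22 mm in diameter, 16 mm thick, 23 g; z along its axis (flat when vertical). Three to five of the six (disc0 to disc5) are present; lying flat on the mat at the start, the centre is 11 mm above the bench. Flat in a pocket, the centre is 11 mm above the carrier's underside.
- disc2_center (a point): Centre of a white ceramic specimen disc, 22 mm in diameter, 16 mm thick, 23 g; z along its axis (flat when vertical). Three to five of the six (disc0 to disc5) are present; lying flat on the mat at the start, the centre is 11 mm above the bench. Flat in a pocket, the centre is 11 mm above the carrier's underside.
- disc3_center (a point): Centre of a white ceramic specimen disc, 22 mm in diameter, 16 mm thick, 23 g; z along its axis (flat when vertical). Three to five of the six (disc0 to disc5) are present; lying flat on the mat at the start, the centre is 11 mm above the bench. Flat in a pocket, the centre is 11 mm above the carrier's underside.
- disc4_center (a point): Centre of a white ceramic specimen disc, 22 mm in diameter, 16 mm thick, 23 g; z along its axis (flat when vertical). Three to five of the six (disc0 to disc5) are present; lying flat on the mat at the start, the centre is 11 mm above the bench. Flat in a pocket, the centre is 11 mm above the carrier's underside.
- disc5_center (a point): Centre of a white ceramic specimen disc, 22 mm in diameter, 16 mm thick, 23 g; z along its axis (flat when vertical). Three to five of the six (disc0 to disc5) are present; lying flat on the mat at the start, the centre is 11 mm above the bench. Flat in a pocket, the centre is 11 mm above the carrier's underside.

How it is judged:
On the way, in this order (a step that is already met when the one before it is completed fails the run):
1. the reference resistor stands upright on the bench beside the chamber, released (height (world z) of resistor below 0.008 m and angle between resistor's own z axis and vertical below 0.1 rad and horizontal distance between resistor and chamber above 0.1 m and contact force between the fingers and resistor below 0.2 N), for 0.3 s.
2. the lid is swung fully open (1.3 rad or more) (value of joint lid above 1.3 rad), for 0.2 s.
3. the carrier stands flat on the chamber floor, released, with every specimen flat in a pocket, under the open lid (x of carrier in the frame of chamber between -0.04 and 0.04 m and y of carrier in the frame of chamber between -0.04 and 0.04 m and z of carrier in the frame of chamber below 0.01 m and angle between carrier's own z axis and vertical below 0.08 rad and x of disc0_center in the frame of carrier between -0.046 and 0.046 m and y of disc0_center in the frame of carrier between -0.071 and 0.071 m and z of disc0_center in the frame of carrier between 0.005 and 0.0128 m and x of disc1_center in the frame of carrier between -0.046 and 0.046 m and y of disc1_center in the frame of carrier between -0.071 and 0.071 m and z of disc1_center in the frame of carrier between 0.005 and 0.0128 m and x of disc2_center in the frame of carrier between -0.046 and 0.046 m and y of disc2_center in the frame of carrier between -0.071 and 0.071 m and z of disc2_center in the frame of carrier between 0.005 and 0.0128 m and x of disc3_center in the frame of carrier between -0.046 and 0.046 m and y of disc3_center in the frame of carrier between -0.071 and 0.071 m and z of disc3_center in the frame of carrier between 0.005 and 0.0128 m and x of disc4_center in the frame of carrier between -0.046 and 0.046 m and y of disc4_center in the frame of carrier between -0.071 and 0.071 m and z of disc4_center in the frame of carrier between 0.005 and 0.0128 m and x of disc5_center in the frame of carrier between -0.046 and 0.046 m and y of disc5_center in the frame of carrier between -0.071 and 0.071 m and z of disc5_center in the frame of carrier between 0.005 and 0.0128 m and value of joint lid above 1 rad and contact force between the fingers and carrier below 0.2 N), for 0.3 s.
At the end, for the whole second after the job is handed in: Lid shut (within 0.06 rad), carrier flat on the chamber floor (within 0.08 rad), every specimen present lying flat on the floor of a carrier pocket, resistor standing upright (within 0.1 rad) on the bench outside the chamber, everything at rest (value of joint lid below 0.06 rad and x of carrier in the frame of chamber between -0.04 and 0.04 m and y of carrier in the frame of chamber between -0.04 and 0.04 m and z of carrier in the frame of chamber below 0.01 m and angle between carrier's own z axis and vertical below 0.08 rad and x of disc0_center in the frame of carrier between -0.046 and 0.046 m and y of disc0_center in the frame of carrier between -0.071 and 0.071 m and z of disc0_center in the frame of carrier between 0.005 and 0.0128 m and x of disc1_center in the frame of carrier between -0.046 and 0.046 m and y of disc1_center in the frame of carrier between -0.071 and 0.071 m and z of disc1_center in the frame of carrier between 0.005 and 0.0128 m and x of disc2_center in the frame of carrier between -0.046 and 0.046 m and y of disc2_center in the frame of carrier between -0.071 and 0.071 m and z of disc2_center in the frame of carrier between 0.005 and 0.0128 m and x of disc3_center in the frame of carrier between -0.046 and 0.046 m and y of disc3_center in the frame of carrier between -0.071 and 0.071 m and z of disc3_center in the frame of carrier between 0.005 and 0.0128 m and x of disc4_center in the frame of carrier between -0.046 and 0.046 m and y of disc4_center in the frame of carrier between -0.071 and 0.071 m and z of disc4_center in the frame of carrier between 0.005 and 0.0128 m and x of disc5_center in the frame of carrier between -0.046 and 0.046 m and y of disc5_center in the frame of carrier between -0.071 and 0.071 m and z of disc5_center in the frame of carrier between 0.005 and 0.0128 m and height (world z) of resistor below 0.008 m and angle between resistor's own z axis and vertical below 0.1 rad and horizontal distance between resistor and chamber above 0.1 m and linear speed of each of resistor, carrier below 0.02 m/s); the robot touches nothing.
It fails at once if the carrier is tipped more than 0.35 rad (angle between carrier's own z axis and vertical above 0.35 rad).
It fails at once if the reference resistor is toppled (more than 0.6 rad) (angle between resistor's own z axis and vertical above 0.6 rad).
It fails at once if the carrier is put into the chamber while a specimen is still lying elsewhere, more than 150 mm from it (x of carrier in the frame of chamber between -0.04 and 0.04 m and y of carrier in the frame of chamber between -0.04 and 0.04 m and z of carrier in the frame of chamber below 0.01 m and horizontal distance between any of disc0_center, disc1_center, disc2_center, disc3_center, disc4_center, disc5_center and carrier above 0.15 m).
It fails at once if a bystander (screwdriver, bottle or meter) is moved more than 30 mm (distance of any of screwdriver, solvent, meter from where it was at the start of the episode above 0.03 m).
Of disc0, disc1, disc2, disc3, disc4, disc5 only 3 to 5 are there at a start; the rules pass over those that are not, and their reading is None.
At some moment in a run one of disc0, disc1, disc2, disc3, disc4, disc5 may be knocked a few centimetres aside while the robot is not near it.
It also fails if it takes over 208 s, if anything falls off the work surface, if the arm or the gripper's body presses on something with over 40 N, if the wrist force passes 120 N, or if a joint passes its speed limit or range.

## Working session

There is one attempt and no reset: what is moved stays moved. The work goes in short steps, Python scripts to look and compute and a tool call to move; the robot and the scene stay as the last step left them, time stands still between calls to the robot, and variables do not carry over. Pictures are saved under pics/ and viewed, about 12 in all and at most 16, crops included, and the job is handed in when it is done.

Besides the shell and the picture viewer there is one more tool, called after "Emit:" by a JSON object that holds its "api" and its "payload". step_arm: Moves the arm, as the interface text tells. Its arguments: {"type":"object","properties":{"commands":{"type":"array"},"gripper":{"type":"number"},"force":{"type":"number"}},"required":["commands"]}

```bash
mkdir -p pics; ls
python3 - <<'E'
from workcell import status, eyes
import cv2,numpy as np
s=status.sense(); print(s['time'],s['tcp_pos'],s['tool_rot'],s['gripper_width'])
for n in ['scene','top']:
    p,d=eyes.grab_frame(n); cv2.imwrite(f'pics/{n}0.png',p[:,:,::-1]); np.savez(f'{n}0.npz',p=p,d=d)
    c=eyes.get_calibration(n); print(n,c)
E
```

```text
pics
0.0 [ 0.22191194 -0.6103113   0.23784233] [[ 9.39761094e-01  3.41831206e-01 -7.16828421e-04]
 [ 3.41831921e-01 -9.39759890e-01  1.51205788e-03]
 [-1.56778030e-04 -1.66600800e-03 -9.99998600e-01]] 0.08801512077517651
scene {'fx': 351.19986628953563, 'fy': 351.19986628953563, 'cx': 258.48246756291974, 'cy': 202.04403697741498, 'R': array([[-0.70134264,  0.7125795 , -0.01868038],
       [ 0.46418366,  0.43666182, -0.77062311],
       [-0.54097323, -0.54914197, -0.63701732]]), 't': array([ 0.4658108 , -0.16012984,  1.37008539])}
top {'fx': 443.1526218241544, 'fy': 443.1526218241544, 'cx': 259.11123920242613, 'cy': 182.2110782882416, 'R': array([[ 0.02373743, -0.99962921,  0.01334078],
       [-0.99682251, -0.02468151, -0.07573441],
       [ 0.0760356 , -0.01150065, -0.99703878]]), 't': array([-0.10565198,  0.60137572,  1.36560452])}
```

View pics/top0.png

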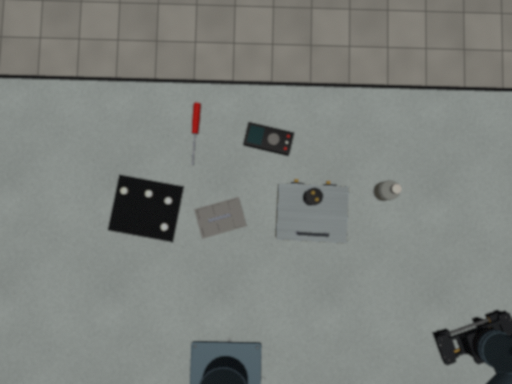

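View pics/scene0.png

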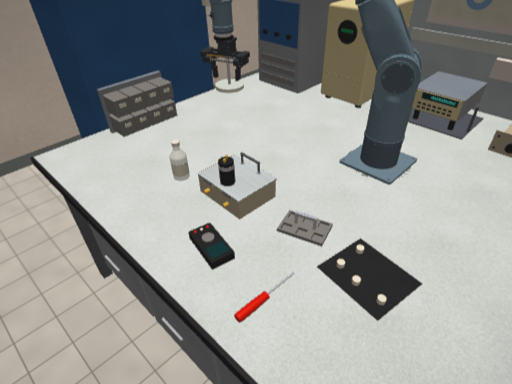

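Top view: mat is at left with 4 discs at (123,190), (148,194), (168,200) and (164,227). The carrier is at (220,217), the chamber at (312,212) with the resistor at (313,197) and the handle at (312,234). The bottle is at (388,190), the meter at (269,138) and the screwdriver at (196,130). The scene view agrees.

```bash
cat > h.py <<'E'
from workcell import status, eyes
import cv2,numpy as np
from scipy.spatial.transform import Rotation as Ro
def ray(cam,uv,z):
    """pixels -> world points on the plane at height z"""
    c=eyes.get_calibration(cam); uv=np.atleast_2d(uv).astype(float)
    d=np.c_[(uv[:,0]-c['cx'])/c['fx'],(uv[:,1]-c['cy'])/c['fy'],np.ones(len(uv))]@c['R']
    o=-c['R'].T@c['t']; return o+d*((z-o[2])/d[:,2])[:,None]
def cloud(cam,d,mask):
    c=eyes.get_calibration(cam); v,u=np.nonzero(mask&(d>0)); z=d[v,u]
    return (np.c_[(u-c['cx'])/c['fx']*z,(v-c['cy'])/c['fy']*z,z]-c['t'])@c['R']
def rect(P):
    """min-area rectangle of xy points -> centre, sizes, angle of long side (deg)"""
    b=cv2.boxPoints(cv2.minAreaRect((P[:,:2]*1000).astype(np.float32)))
    e=[b[1]-b[0],b[2]-b[1]]; e.sort(key=np.linalg.norm)
    return b.mean(0)/1000,[float(np.linalg.norm(x)) for x in e],np.degrees(np.arctan2(e[1][1],e[1][0]))
def proj(cam,X):
    c=eyes.get_calibration(cam); q=np.atleast_2d(X)@c['R'].T+c['t']
    return q[:,:2]/q[:,2:]*[c['fx'],c['fy']]+[c['cx'],c['cy']]
def go(x,y,z,yaw=None):
    """shift/turn in tool axes to reach world TCP x,y,z, tool down, tool y axis at yaw deg (mod 180)"""
    s=status.sense(); R=np.array(s['tool_rot']); d=R.T@(np.array([x,y,z])-s['tcp_pos'])
    if yaw is None: yaw=np.degrees(np.arctan2(R[1,1],R[0,1]))
    best=[]
    for k in (0,180):
        a=np.radians(yaw+k); Y=np.array([np.cos(a),np.sin(a),0]); Z=np.array([0,0,-1.])
        T=np.c_[np.cross(Y,Z),Y,Z]; best.append(Ro.from_matrix(R.T@T).as_rotvec(degrees=True))
    best.sort(key=np.linalg.norm)
    print('shift mm',np.round(d*1000,1),'turn',np.round(best[0],1),'or',np.round(best[1],1),'q7',round(s['joint_pos'][6],2))
E
python3 - <<'E'
from h import *
Z={'mat':.003,'carrier':.013,'chamber':.07,'lid':.078,'lid_handle':.118,'resistor':.085,'solvent':.15,'meter':.032,'screwdriver':.01}
p,d=eyes.grab_frame('top'); np.savez('t1.npz',p=p,d=d)
for n,z in Z.items():
    for r in eyes.cut_out('top',n)[:2]:
        v,u=np.nonzero(r['pixels']); P=ray('top',np.c_[u,v],z); C=cloud('top',d,r['pixels'])
        print(n,round(r['conf'],2),r['bbox'],len(u),'rect',*[np.round(x,3) for x in rect(P)],'cloud med',np.round(np.median(C,0),3),'zmax',C[:,2].max().round(3))
for r in eyes.search_frame('top','disc0_center'):
    b=r['bbox']; print('disc',round(r['conf'],2),b,ray('top',[b[0]+b[2]/2-.5,b[1]+b[3]/2-.5],.015).round(4))
# white blobs
g=cv2.inRange(p,(150,150,150),(255,255,255)); m=eyes.cut_out('top','mat')[0]['bbox']
l,t,w,h=[int(x) for x in m]; n,_,st,ce=cv2.connectedComponentsWithStats(g[t:t+h,l:l+w])
for s,c in zip(st,ce):
    if s[4]<150: print(s[4],ray('top',c+[l,t],.019).round(4))
E
```

```text
mat 0.56 [110.9, 176.1, 72.4, 66.5] 3683 rect [0.514 0.263] [181.403 212.472] 80.605 cloud med [0.513 0.265 0.003] zmax 0.026
carrier 0.91 [194.7, 198.7, 50.6, 37.5] 1450 rect [0.491 0.027] [ 97.963 147.824] -72.961 cloud med [0.49  0.028 0.011] zmax 0.064
carrier 0.41 [275.2, 181.4, 74.4, 60.2] 3805 rect [ 0.514 -0.261] [181.56  227.656] 88.345 cloud med [ 0.506 -0.252  0.078] zmax 0.167
chamber 0.94 [272.7, 179.1, 78.0, 63.6] 3740 rect [ 0.519 -0.253] [184.436 215.903] 88.074 cloud med [ 0.506 -0.249  0.078] zmax 0.167
lid 0.92 [272.8, 184.1, 73.2, 61.8] 3720 rect [ 0.511 -0.253] [174.659 212.039] 88.163 cloud med [ 0.504 -0.252  0.079] zmax 0.167
lid 0.65 [271.1, 177.7, 77.8, 67.2] 3863 rect [ 0.519 -0.25 ] [184.047 217.477] 87.978 cloud med [ 0.506 -0.249  0.078] zmax 0.162
lid_handle 0.66 [276.2, 181.2, 75.5, 62.8] 3771 rect [ 0.514 -0.246] [170.067 207.987] 88.074 cloud med [ 0.506 -0.25   0.079] zmax 0.167
resistor 0.74 [305.8, 186.6, 15.2, 19.8] 249 rect [ 0.559 -0.253] [47.906 54.143] -88.621 cloud med [ 0.555 -0.243  0.163] zmax 0.179
solvent 0.76 [371.2, 177.4, 30.0, 24.0] 461 rect [ 0.581 -0.455] [57.203 80.543] -88.612 cloud med [ 0.583 -0.47   0.101] zmax 0.156
meter 0.87 [245.1, 118.8, 51.8, 38.6] 1158 rect [ 0.741 -0.117] [ 78.307 149.238] 78.121 cloud med [ 0.74  -0.118  0.033] zmax 0.045
screwdriver 0.55 [193.2, 99.9, 11.0, 64.7] 309 rect [0.758 0.119] [ 27.822 194.768] -4.311 cloud med [0.792 0.115 0.021] zmax 0.032
disc 0.46 [161.3, 224.4, 7.4, 10.6] [[0.4501 0.2005 0.015 ]]
disc 0.39 [273.4, 185.2, 76.0, 58.8] [[ 0.508  -0.2562  0.015 ]]
13 [[0.568 0.332 0.019]]
15 [[0.5604 0.2543 0.019 ]]
15 [[0.5398 0.1928 0.019 ]]
16 [[0.4586 0.2016 0.019 ]]
```

Run:
```python
import cv2
p=cv2.imread('pics/top0.png')[165:255,95:365]
cv2.imwrite('pics/top0c.png',cv2.resize(p,None,fx=2.96,fy=2.96,interpolation=cv2.INTER_CUBIC))
```

```text
(no output)
```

View pics/top0c.png

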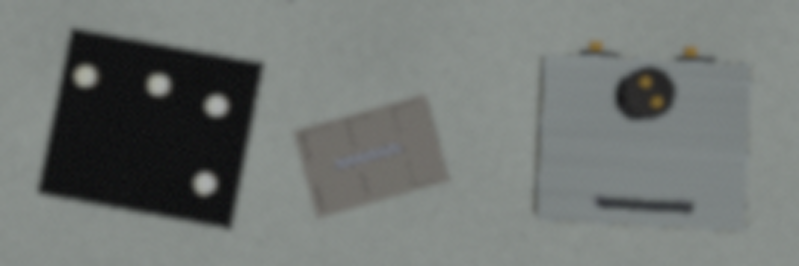

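Seen in the crop: lid handle bar at top pixel (313,234), resistor at (312,197), four discs, and the carrier handle running along its long side. Next I refine the grasp points using depth.

Run:
```python
from h import *
for cam,f in (('top','t1.npz'),('scene','scene0.npz')):
    z=np.load(f); p,d=z['p'],z['d']; m=np.ones(d.shape,bool); C=cloud(cam,d,m)
    def box(c,w,z0,z1): return C[(abs(C[:,0]-c[0])<w)&(abs(C[:,1]-c[1])<w)&(C[:,2]>z0)&(C[:,2]<z1)]
    for nm,q in (('lidhandle',box((.45,-.25),.055,.105,.14)),('carrierhandle',box((.49,.027),.05,.035,.08)),('restop',box((.56,-.25),.045,.15,.172)),('resbody',box((.56,-.25),.045,.09,.15)),('lidtop',box((.51,-.25),.13,.07,.085)),('bottle',box((.58,-.46),.06,.03,.16))):
        if len(q)>3: print(cam,nm,len(q),'mean',q.mean(0).round(4),'rect',*[np.round(x,3) for x in rect(q)],'z',np.percentile(q[:,2],[5,50,95]).round(3))
p=np.load('t1.npz')['p']
for nm,(u0,u1,v0,v1),z in (('lidhandle',(292,334,229,239),.121),('res',(302,323,186,207),.163)):
    g=p[v0:v1,u0:u1].sum(2); v,u=np.nonzero(g<(250 if nm=='res' else 300)); P=ray('top',np.c_[u+u0,v+v0],z)
    print(nm,len(u),*[np.round(x,3) for x in rect(P)],P.mean(0).round(4))
```

```text
top lidhandle 111 mean [ 0.4494 -0.2494  0.1223] rect [ 0.449 -0.251] [ 9.822 89.709] 88.196 z [0.117 0.122 0.127]
top carrierhandle 77 mean [0.4907 0.0274 0.0579] rect [0.491 0.028] [ 9.607 69.749] -72.574 z [0.053 0.058 0.063]
top restop 237 mean [ 0.5573 -0.2447  0.1627] rect [ 0.558 -0.245] [47.749 49.452] -44.142 z [0.157 0.163 0.167]
top resbody 35 mean [ 0.5512 -0.2266  0.119 ] rect [ 0.553 -0.229] [15.279 45.536] 16.048 z [0.096 0.121 0.149]
top lidtop 3592 mean [ 0.5101 -0.2521  0.0783] rect [ 0.514 -0.253] [174.989 212.689] 88.221 z [0.074 0.078 0.083]
top bottle 426 mean [ 0.583  -0.4716  0.1025] rect [ 0.585 -0.478] [52.077 60.35 ] 11.923 z [0.044 0.102 0.152]
scene lidhandle 74 mean [ 0.4542 -0.2444  0.1172] rect [ 0.453 -0.248] [11.094 92.933] 86.209 z [0.109 0.118 0.122]
scene carrierhandle 126 mean [0.4947 0.0327 0.0511] rect [0.493 0.031] [12.844 69.315] -73.806 z [0.039 0.053 0.057]
scene restop 149 mean [ 0.5643 -0.2379  0.1598] rect [ 0.563 -0.241] [47.533 48.706] -52.134 z [0.151 0.16  0.168]
scene resbody 243 mean [ 0.5724 -0.2291  0.1207] rect [ 0.569 -0.232] [28.919 50.229] -38.995 z [0.094 0.121 0.147]
scene lidtop 1574 mean [ 0.5214 -0.2298  0.0754] rect [ 0.516 -0.25 ] [177.163 215.582] 87.97 z [0.072 0.075 0.078]
scene bottle 455 mean [ 0.597  -0.4652  0.0856] rect [ 0.593 -0.473] [48.245 55.772] -62.122 z [0.036 0.085 0.146]
lidhandle 128 [ 0.45  -0.246] [11.294 93.188] 87.544 [ 0.4502 -0.2472  0.121 ]
res 273 [ 0.558 -0.241] [45.099 53.762] -88.619 [ 0.5573 -0.2405  0.163 ]
```

```bash
python3 -c "
from h import *
go(.558,-.244,.24,-24)"
```

```text
shift mm [ 441.  -230.    -1.3] turn [ -0.   0. -46.] or [  0.   0. 134.] q7 -0.07
```

Emit:
{"api": "step_arm", "payload": {"commands": [[0.441, -0.23, 0, 0, 0, -46], [0.441, -0.23, 0, 0, 0, -46], [0.441, -0.23, 0, 0, 0, -46], [0.441, -0.23, 0, 0, 0, -46], [0.441, -0.23, 0, 0, 0, -46], [0.441, -0.23, 0, 0, 0, -46], [0.441, -0.23, 0, 0, 0, -46], [0.441, -0.23, 0, 0, 0, -46], [0.441, -0.23, 0, 0, 0, -46], [0.441, -0.23, 0, 0, 0, -46]], "gripper": 0.088, "force": 25}}

```text
time: 1.53
tcp_pos: [0.5046, -0.302, 0.239]
tool_rot: [[0.407, 0.913, 0.0], [0.913, -0.407, -0.0], [-0.0, 0.001, -1.0]]
force: [0.5, -0.8, 0.9]
gripper_width: 0.0881
```

```bash
python3 -c "
from h import *
go(.558,-.244,.24,-24)"
```

```text
shift mm [74.8 25.2 -1. ] turn [ 0.  0. -0.] or [  0.  -0. 180.] q7 -0.08
```

Emit:
{"api": "step_arm", "payload": {"commands": [[0.075, 0.025, 0, 0, 0, 0], [0.075, 0.025, 0, 0, 0, 0], [0.075, 0.025, 0, 0, 0, 0], [0.075, 0.025, 0, 0, 0, 0], [0.075, 0.025, 0, 0, 0, 0], [0.075, 0.025, 0, 0, 0, 0]]}}

```text
time: 2.03
tcp_pos: [0.5558, -0.247, 0.2386]
tool_rot: [[0.409, 0.912, -0.001], [0.912, -0.409, -0.001], [-0.001, -0.0, -1.0]]
force: [0.0, 0.3, -0.2]
gripper_width: 0.0879
```

```bash
python3 -c "
from h import *
go(.558,-.244,.128,-24)"
```

```text
shift mm [  3.7   0.9 110.6] turn [-0.   0.1 -0.2] or [1.000e-01 0.000e+00 1.798e+02] q7 -0.21
```

Emit:
{"api": "step_arm", "payload": {"commands": [[0.003, 0.001, 0.03, 0, 0, 0], [0.003, 0.001, 0.06, 0, 0, 0], [0.003, 0.001, 0.08, 0, 0, 0], [0.003, 0.001, 0.1, 0, 0, 0], [0.003, 0.001, 0.11, 0, 0, 0], [0.003, 0.001, 0.11, 0, 0, 0], [0.003, 0.001, 0.11, 0, 0, 0]]}}

```text
time: 2.62
tcp_pos: [0.5586, -0.2438, 0.129]
tool_rot: [[0.408, 0.913, -0.0], [0.913, -0.408, -0.0], [-0.0, -0.0, -1.0]]
force: [0.1, -0.1, 0.4]
gripper_width: 0.088
```

Emit:
{"api": "step_arm", "payload": {"commands": [[0, 0, 0, 0, 0, 0], [0, 0, 0, 0, 0, 0], [0, 0, 0, 0, 0, 0], [0, 0, 0, 0, 0, 0], [0, 0, 0, 0, 0, 0], [0, 0, 0, 0, 0, 0], [0, 0, 0, 0, 0, 0], [0, 0, 0, 0, 0, 0], [0, 0, 0, 0, 0, 0], [0, 0, 0, 0, 0, 0]], "gripper": 0.03, "force": 25}}

```text
time: 3.45
tcp_pos: [0.559, -0.2428, 0.1289]
tool_rot: [[0.407, 0.913, -0.0], [0.913, -0.407, -0.0], [-0.0, 0.0, -1.0]]
force: [-2.0, -0.0, 3.7]
gripper_width: 0.0489
```

Emit:
{"api": "step_arm", "payload": {"commands": [[0, 0, -0.02, 0, 0, 0], [0, 0, -0.04, 0, 0, 0], [0, 0, -0.065, 0, 0, 0], [0, 0, -0.09, 0, 0, 0], [0, 0, -0.1, 0, 0, 0], [0, 0, -0.1, 0, 0, 0]]}}

```text
time: 3.95
tcp_pos: [0.5602, -0.2433, 0.2305]
tool_rot: [[0.407, 0.913, 0.004], [0.913, -0.407, -0.001], [0.0, 0.004, -1.0]]
force: [0.8, 0.1, -4.0]
gripper_width: 0.0496
```

```bash
python3 -c "
from h import *
go(.40,-.47,.229,-24);print(status.sense()['gripper_width'],status.sense()['force'])"
```

```text
shift mm [-272.3  -54.     1.3] turn [ 0.2 -0.  -0. ] or [ -0.   -0.3 180. ] q7 -0.22
0.04959291596789959 [ 0.77626622  0.10529502 -4.02942735]
```

Emit:
{"api": "step_arm", "payload": {"commands": [[-0.03, -0.006, 0, 0, 0, 0], [-0.06, -0.012, 0, 0, 0, 0], [-0.09, -0.018, 0, 0, 0, 0], [-0.12, -0.024, 0, 0, 0, 0], [-0.15, -0.03, 0, 0, 0, 0], [-0.18, -0.036, 0, 0, 0, 0], [-0.21, -0.042, 0, 0, 0, 0], [-0.24, -0.048, 0, 0, 0, 0], [-0.26, -0.052, 0, 0, 0, 0], [-0.272, -0.054, 0, 0, 0, 0]]}}

```text
time: 4.78
tcp_pos: [0.3952, -0.4715, 0.2262]
tool_rot: [[0.411, 0.912, -0.004], [0.912, -0.411, 0.001], [-0.0, -0.004, -1.0]]
force: [-0.6, -0.3, -3.8]
gripper_width: 0.0497
```

Emit:
{"api": "step_arm", "payload": {"commands": [[0, 0, 0, 0, 0, 0], [0, 0, 0.03, 0, 0, 0], [0, 0, 0.06, 0, 0, 0], [0, 0, 0.09, 0, 0, 0], [0, 0, 0.12, 0, 0, 0], [0, 0, 0.145, 0, 0, 0], [0, 0, 0.16, 0, 0, 0], [0, 0, 0.168, 0, 0, 0], [0, 0, 0.168, 0, 0, 0], [0, 0, 0.168, 0, 0, 0]]}}

```text
time: 5.62
tcp_pos: [0.4001, -0.4683, 0.0608]
tool_rot: [[0.406, 0.914, 0.001], [0.914, -0.406, 0.001], [0.001, 0.0, -1.0]]
force: [0.4, -0.8, -3.6]
gripper_width: 0.0494
```

```bash
python3 -c "
from h import *
go(.40,-.47,.052,-24);print(status.sense()['gripper_width'],status.sense()['force'])"
```

```text
shift mm [-1.5  0.6  8.8] turn [ 0.  -0.   0.1] or [ 1.000e-01  0.000e+00 -1.799e+02] q7 0.21
0.049446104128834274 [ 0.44753655 -0.78681102 -3.58382322]
```

Emit:
{"api": "step_arm", "payload": {"commands": [[0, 0, 0.004, 0, 0, 0], [0, 0, 0.007, 0, 0, 0], [0, 0, 0.0095, 0, 0, 0], [0, 0, 0.0105, 0, 0, 0], [0, 0, 0.0105, 0, 0, 0], [0, 0, 0.0105, 0, 0, 0]]}}

```text
time: 6.12
tcp_pos: [0.3992, -0.4696, 0.051]
tool_rot: [[0.407, 0.913, 0.0], [0.913, -0.407, -0.001], [-0.0, 0.001, -1.0]]
force: [-1.2, 1.6, 3.4]
gripper_width: 0.0492
```

Contact with the bench: the force reading flipped from -3.6 to +3.4 N. Release and rise.

Emit:
{"api": "step_arm", "payload": {"commands": [[0, 0, 0, 0, 0, 0], [0, 0, 0, 0, 0, 0], [0, 0, 0, 0, 0, 0], [0, 0, 0, 0, 0, 0], [0, 0, 0, 0, 0, 0], [0, 0, 0, 0, 0, 0], [0, 0, 0, 0, 0, 0], [0, 0, 0, 0, 0, 0]], "gripper": 0.088}}

```text
time: 6.78
tcp_pos: [0.3989, -0.4693, 0.0502]
tool_rot: [[0.407, 0.913, -0.0], [0.913, -0.407, -0.0], [-0.0, -0.0, -1.0]]
force: [-0.0, 0.9, -0.3]
gripper_width: 0.0879
```

Emit:
{"api": "step_arm", "payload": {"commands": [[0, 0, -0.02, 0, 0, 0], [0, 0, -0.05, 0, 0, 0], [0, 0, -0.09, 0, 0, 0], [0, 0, -0.13, 0, 0, 0], [0, 0, -0.16, 0, 0, 0], [0, 0, -0.16, 0, 0, 0]]}}

```text
time: 7.28
tcp_pos: [0.4018, -0.4721, 0.2174]
tool_rot: [[0.407, 0.913, 0.008], [0.913, -0.407, -0.008], [-0.004, 0.011, -1.0]]
force: [0.5, 0.2, -0.6]
gripper_width: 0.0881
```

```bash
python3 -c "
from h import *
go(.450,-.249,.21,-1.9)
p,d=eyes.grab_frame('scene'); cv2.imwrite('pics/s1.png',p[100:320,100:400,::-1])"
```

```text
shift mm [223.4 -46.9   5.9] turn [  0.5   0.4 -22.1] or [  0.5  -0.8 157.9] q7 0.26
```

View pics/s1.png

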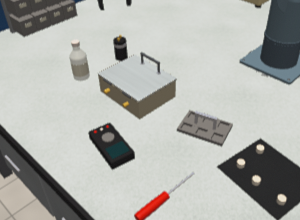

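The resistor stands upright beside the chamber at crop (121,47). Next is the lid handle.

Emit:
{"api": "step_arm", "payload": {"commands": [[0.04, -0.008, 0, 0, 0, -6], [0.08, -0.016, 0, 0, 0, -12], [0.12, -0.024, 0, 0, 0, -18], [0.16, -0.032, 0, 0, 0, -22], [0.2, -0.04, 0, 0, 0, -22], [0.223, -0.047, 0.0, 0, 0, -22], [0.223, -0.047, 0, 0, 0, -22], [0.223, -0.047, 0, 0, 0, -22], [0.223, -0.047, 0, 0, 0, -22]]}}

```text
time: 8.08
tcp_pos: [0.446, -0.2474, 0.2094]
tool_rot: [[0.036, 0.999, -0.001], [0.999, -0.036, 0.0], [0.0, -0.001, -1.0]]
force: [0.0, -0.4, 1.0]
gripper_width: 0.0884
```

```bash
python3 -c "
from h import *
go(.450,-.249,.099,-1.9)"
```

```text
shift mm [ -1.5   4.2 110.4] turn [-0.1 -0.  -0.2] or [-0.000e+00  1.000e-01  1.798e+02] q7 0.22
```

Emit:
{"api": "step_arm", "payload": {"commands": [[0, 0.004, 0.03, 0, 0, 0], [0, 0.004, 0.06, 0, 0, 0], [0, 0.004, 0.09, 0, 0, 0], [0, 0.004, 0.105, 0, 0, 0], [0, 0.004, 0.11, 0, 0, 0], [0, 0.004, 0.11, 0, 0, 0], [0, 0.004, 0.11, 0, 0, 0]], "gripper": 0.05}}

```text
time: 8.67
tcp_pos: [0.4509, -0.2477, 0.1006]
tool_rot: [[0.037, 0.999, 0.0], [0.999, -0.037, -0.0], [-0.0, 0.0, -1.0]]
force: [0.4, -0.0, 0.5]
gripper_width: 0.0501
```

Emit:
{"api": "step_arm", "payload": {"commands": [[0, 0, 0, 0, 0, 0], [0, 0, 0, 0, 0, 0], [0, 0, 0, 0, 0, 0], [0, 0, 0, 0, 0, 0], [0, 0, 0, 0, 0, 0], [0, 0, 0, 0, 0, 0], [0, 0, 0, 0, 0, 0], [0, 0, 0, 0, 0, 0]], "gripper": 0.0, "force": 30}}

```text
time: 9.33
tcp_pos: [0.4495, -0.2466, 0.1001]
tool_rot: [[0.035, 0.999, -0.002], [0.999, -0.035, 0.0], [0.0, -0.002, -1.0]]
force: [-5.6, 0.2, 4.9]
gripper_width: 0.0079
```

```bash
python3 -c "
from h import *
s=status.sense(); print(s['tcp_pos'],s['gripper_width'],s['force'])
# lid arc offsets in tool axes (y=chamber x, z=down)
r=np.hypot(.1475,.046);p0=np.arctan2(.046,-.1475)
for a in np.arange(.1,1.61,.1): print(a.round(2),(r*np.cos(p0-a)+.1475).round(3),(.046-r*np.sin(p0-a)).round(3))"
```

```text
[ 0.44951568 -0.24662922  0.10010663] 0.007941641563554173 [-5.6177203   0.2078326   4.87213015]
0.1 0.005 -0.014
0.2 0.012 -0.028
0.3 0.02 -0.042
0.4 0.03 -0.054
0.5 0.04 -0.065
0.6 0.052 -0.075
0.7 0.064 -0.084
0.8 0.078 -0.092
0.9 0.092 -0.098
1.0 0.107 -0.103
1.1 0.122 -0.106
1.2 0.137 -0.108
1.3 0.152 -0.108
1.4 0.168 -0.107
1.5 0.183 -0.104
1.6 0.198 -0.1
```

Emit:
{"api": "step_arm", "payload": {"commands": [[0, 0.002, -0.007, 0, 0, 0], [0, 0.005, -0.014, 0, 0, 0], [0, 0.012, -0.028, 0, 0, 0], [0, 0.02, -0.042, 0, 0, 0], [0, 0.03, -0.054, 0, 0, 0], [0, 0.04, -0.065, 0, 0, 0], [0, 0.052, -0.075, 0, 0, 0], [0, 0.064, -0.084, 0, 0, 0], [0, 0.078, -0.092, 0, 0, 0], [0, 0.078, -0.092, 0, 0, 0]]}}

```text
time: 10.17
tcp_pos: [0.5309, -0.2493, 0.1936]
tool_rot: [[0.034, 0.999, 0.002], [0.999, -0.034, -0.0], [-0.0, 0.002, -1.0]]
force: [-0.2, -0.8, 1.8]
gripper_width: 0.0086
```

Emit:
{"api": "step_arm", "payload": {"commands": [[0, 0.014, -0.006, 0, 0, 0], [0, 0.029, -0.011, 0, 0, 0], [0, 0.044, -0.014, 0, 0, 0], [0, 0.059, -0.016, 0, 0, 0], [0, 0.074, -0.016, 0, 0, 0], [0, 0.09, -0.015, 0, 0, 0], [0, 0.105, -0.012, 0, 0, 0], [0, 0.117, -0.009, 0, 0, 0], [0, 0.117, -0.009, 0, 0, 0]]}}

```text
time: 10.92
tcp_pos: [0.6446, -0.2532, 0.1983]
tool_rot: [[0.035, 0.999, -0.005], [0.999, -0.035, 0.001], [0.001, -0.005, -1.0]]
force: [-0.8, -0.8, -14.8]
gripper_width: 0.0082
```

Emit:
{"api": "step_arm", "payload": {"commands": [[0, 0, 0, 0, 0, 0], [0, 0, 0, 0, 0, 0], [0, 0, 0, 0, 0, 0], [0, 0, 0, 0, 0, 0], [0, 0, 0, 0, 0, 0]], "gripper": 0.022}}

```text
time: 11.33
tcp_pos: [0.6463, -0.2535, 0.2026]
tool_rot: [[0.035, 0.999, 0.002], [0.999, -0.035, -0.001], [-0.0, 0.002, -1.0]]
force: [-0.2, 0.0, -0.5]
gripper_width: 0.0223
```

Emit:
{"api": "step_arm", "payload": {"commands": [[0, 0, -0.01, 0, 0, 0], [0, 0, -0.02, 0, 0, 0], [0, 0, -0.04, 0, 0, 0], [0, 0, -0.07, 0, 0, 0], [0, 0, -0.09, 0, 0, 0], [0, 0, -0.1, 0, 0, 0], [0, 0, -0.1, 0, 0, 0]]}}

```text
time: 11.92
tcp_pos: [0.6472, -0.2538, 0.3051]
tool_rot: [[0.035, 0.999, 0.006], [0.999, -0.035, -0.002], [-0.002, 0.006, -1.0]]
force: [0.4, 0.2, -0.2]
gripper_width: 0.0221
```

```bash
cat >> h.py <<'E'
def discs(p,mb):
    """white blobs within the bbox mb of the top picture -> world positions at disc top"""
    l,t,w,h=[int(x) for x in mb]; g=cv2.inRange(p[t:t+h,l:l+w],(120,120,120),(255,255,255))
    n,_,st,ce=cv2.connectedComponentsWithStats(g)
    return [(s[4],ray('top',c+[l,t],.018)[0].round(4)) for s,c in zip(st,ce) if 10<s[4]<120]
E
python3 -c "
from h import *
p,d=eyes.grab_frame('top'); cv2.imwrite('pics/t2.png',p[:,:,::-1])
C=cloud('top',d,np.ones(d.shape,bool))
q=C[(C[:,0]>.5)&(C[:,0]<.75)&(abs(C[:,1]+.25)<.12)&(C[:,2]>.09)&(C[:,2]<.25)]
for a in np.arange(.09,.25,.02):
    r=q[(q[:,2]>=a)&(q[:,2]<a+.02)]
    if len(r): print(a.round(2),len(r),np.percentile(r[:,0],[5,50,95]).round(3))
print(discs(p,[112,178,70,62]))
go(.54,.193,.12,0)"
```

```text
0.09 24 [0.594 0.595 0.597]
0.11 22 [0.595 0.596 0.599]
0.13 23 [0.595 0.596 0.599]
0.15 25 [0.595 0.597 0.599]
0.17 29 [0.596 0.597 0.601]
0.19 23 [0.595 0.597 0.598]
0.21 117 [0.596 0.627 0.649]
0.23 134 [0.597 0.601 0.606]
[(np.int32(86), array([0.5767, 0.3644, 0.018 ])), (np.int32(32), array([0.5677, 0.3326, 0.018 ])), (np.int32(37), array([0.561 , 0.2551, 0.018 ])), (np.int32(36), array([0.5403, 0.1932, 0.018 ])), (np.int32(38), array([0.458 , 0.2023, 0.018 ]))]
shift mm [ 442.7 -122.3  182. ] turn [ 0.1  0.  -2. ] or [ 1.00e-01 -2.00e-01  1.78e+02] q7 0.12
```

View pics/t2.png

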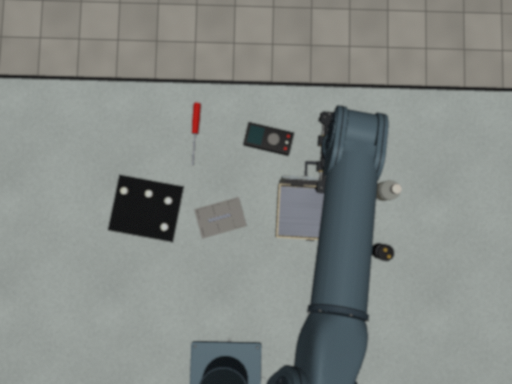

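The lid is upright: its underside is at x≈0.596 over its whole height, about 1.58 rad. The four discs have not moved. Next I go to disc D3 with the jaws along the carrier's y.

```bash
python3 -c "
from h import *
go(.54,.193,.20,-73)
a=np.radians(17);R=np.array([[np.cos(a),-np.sin(a)],[np.sin(a),np.cos(a)]])
for x in (.028,-.028):
  for y in (-.05,0,.05): print(x,y,([.491,.028]+R@[x,y]).round(4))"
```

```text
shift mm [ 442.7 -122.1  102. ] turn [ 0.2 -0.  71. ] or [ 1.00e-01  2.00e-01 -1.09e+02] q7 0.12
0.028 -0.05 [ 0.5324 -0.0116]
0.028 0 [0.5178 0.0362]
0.028 0.05 [0.5032 0.084 ]
-0.028 -0.05 [ 0.4788 -0.028 ]
-0.028 0 [0.4642 0.0198]
-0.028 0.05 [0.4496 0.0676]
```

Emit:
{"api": "step_arm", "payload": {"commands": [[0.04, -0.011, 0, 0, 0, 7], [0.08, -0.022, 0, 0, 0, 14], [0.12, -0.033, 0, 0, 0, 21], [0.16, -0.044, 0, 0, 0, 28], [0.2, -0.055, 0, 0, 0, 35], [0.24, -0.066, 0.0, 0, 0, 42], [0.28, -0.077, 0.02, 0, 0, 49], [0.315, -0.088, 0.04, 0, 0, 56], [0.35, -0.1, 0.06, 0, 0, 63], [0.385, -0.106, 0.08, 0, 0, 70]], "gripper": 0.046}}

```text
time: 12.8
tcp_pos: [0.5525, 0.1277, 0.2237]
tool_rot: [[0.951, 0.31, -0.002], [0.31, -0.951, -0.001], [-0.003, 0.0, -1.0]]
force: [1.8, 0.2, 0.1]
gripper_width: 0.0461
```

```bash
python3 -c "
from h import *
go(.54,.193,.06,-73)"
```

```text
shift mm [  8.9 -65.9 163.7] turn [0.  0.2 1.1] or [  -0.2    0.  -178.9] q7 -1.68
```

Emit:
{"api": "step_arm", "payload": {"commands": [[0.009, -0.04, 0.03, 0, 0, 1], [0.009, -0.065, 0.06, 0, 0, 1], [0.009, -0.065, 0.09, 0, 0, 1], [0.009, -0.065, 0.12, 0, 0, 1], [0.009, -0.065, 0.15, 0, 0, 1], [0.009, -0.065, 0.16, 0, 0, 1], [0.009, -0.065, 0.16, 0, 0, 1], [0.009, -0.065, 0.16, 0, 0, 1], [0.009, -0.065, 0.16, 0, 0, 1]]}}

```text
time: 13.55
tcp_pos: [0.5437, 0.1916, 0.0673]
tool_rot: [[0.954, 0.299, 0.002], [0.299, -0.954, 0.001], [0.002, -0.0, -1.0]]
force: [-0.3, 0.3, -0.1]
gripper_width: 0.0463
```

```bash
python3 -c "
from h import *
go(.54,.193,.011,-73)"
```

```text
shift mm [-3.2 -2.5 56.3] turn [-0.  -0.1  0.4] or [   0.2   -0.  -179.6] q7 -1.87
```

Emit:
{"api": "step_arm", "payload": {"commands": [[-0.003, -0.002, 0.02, 0, 0, 0], [-0.003, -0.002, 0.04, 0, 0, 0], [-0.003, -0.002, 0.05, 0, 0, 0], [-0.003, -0.002, 0.056, 0, 0, 0], [-0.003, -0.002, 0.056, 0, 0, 0], [-0.003, -0.002, 0.056, 0, 0, 0]]}}

```text
time: 14.05
tcp_pos: [0.5399, 0.1925, 0.0107]
tool_rot: [[0.954, 0.299, 0.001], [0.299, -0.954, 0.0], [0.001, -0.0, -1.0]]
force: [0.6, 0.3, 0.6]
gripper_width: 0.046
```

Emit:
{"api": "step_arm", "payload": {"commands": [[0, 0, 0, 0, 0, 0], [0, 0, 0, 0, 0, 0], [0, 0, 0, 0, 0, 0], [0, 0, 0, 0, 0, 0], [0, 0, 0, 0, 0, 0], [0, 0, 0, 0, 0, 0], [0, 0, 0, 0, 0, 0]], "gripper": 0.01, "force": 12}}

```text
time: 14.63
tcp_pos: [0.5395, 0.1924, 0.0103]
tool_rot: [[0.954, 0.3, 0.001], [0.3, -0.954, 0.0], [0.001, 0.0, -1.0]]
force: [-1.2, 0.0, 5.5]
gripper_width: 0.0213
```

```bash
python3 -c "
from h import *
s=status.sense();print(s['tcp_pos'],s['gripper_width'])
go(.5032,.084,.11,-73)"
```

```text
[0.53952581 0.19244016 0.01029198] 0.021303619647972026
shift mm [-67.1  92.6 -99.8] turn [-0.  -0.   0.4] or [ 1.000e-01 -0.000e+00 -1.796e+02] q7 -1.9
```

Emit:
{"api": "step_arm", "payload": {"commands": [[0, 0, -0.03, 0, 0, 0], [0, 0, -0.06, 0, 0, 0], [-0.01, 0.015, -0.09, 0, 0, 0], [-0.03, 0.04, -0.1, 0, 0, 0], [-0.05, 0.07, -0.1, 0, 0, 0], [-0.067, 0.092, -0.09, 0, 0, 0], [-0.067, 0.092, -0.06, 0, 0, 0], [-0.067, 0.092, -0.04, 0, 0, 0], [-0.067, 0.092, -0.03, 0, 0, 0], [-0.067, 0.092, -0.03, 0, 0, 0]]}}

```text
time: 15.47
tcp_pos: [0.5011, 0.0843, 0.0379]
tool_rot: [[0.954, 0.3, -0.004], [0.3, -0.954, -0.001], [-0.004, -0.001, -1.0]]
force: [0.6, 0.2, -0.4]
gripper_width: 0.0212
```

```bash
python3 -c "
from h import *
s=status.sense();print(s['tcp_pos'],s['gripper_width'])
go(.5032,.084,.0155,-73)"
```

```text
[0.50111557 0.08429636 0.03793388] 0.0211825822078112
shift mm [ 2.   0.9 22.4] turn [-0.   0.2  0.5] or [  -0.4   -0.  -179.5] q7 -1.74
```

Emit:
{"api": "step_arm", "payload": {"commands": [[0, 0, 0.008, 0, 0, 0], [0, 0, 0.014, 0, 0, 0], [0, 0, 0.02, 0, 0, 0], [0, 0, 0.023, 0, 0, 0], [0, 0, 0.023, 0, 0, 0], [0, 0, 0.023, 0, 0, 0]]}}

```text
time: 15.97
tcp_pos: [0.5029, 0.0846, 0.0169]
tool_rot: [[0.954, 0.3, 0.0], [0.3, -0.954, -0.0], [0.0, 0.0, -1.0]]
force: [0.4, -0.2, -0.5]
gripper_width: 0.0216
```

```bash
python3 -c "
from h import *
s=status.sense();print(s['tcp_pos'],s['gripper_width'])
go(.5032,.084,.0155,-73)
p,d=eyes.grab_frame('scene'); cv2.imwrite('pics/s2.png',cv2.resize(p[170:310,230:430,::-1],None,fx=3,fy=3))"
```

```text
[0.50288937 0.08457446 0.01692469] 0.021588411273401144
shift mm [0.1 0.6 1.4] turn [ 0.  -0.   0.4] or [   0.     0.  -179.6] q7 -1.75
```

View pics/s2.png

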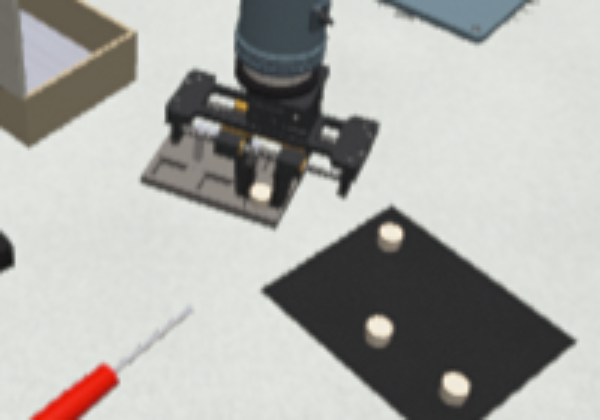

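The disc hangs in the near-right corner pocket at crop (262,190), with no contact force. Release.

Emit:
{"api": "step_arm", "payload": {"commands": [[0, 0, 0.001, 0, 0, 0], [0, 0, 0.001, 0, 0, 0], [0, 0, 0.001, 0, 0, 0], [0, 0, 0.001, 0, 0, 0], [0, 0, 0.001, 0, 0, 0], [0, 0, -0.01, 0, 0, 0], [0, 0, -0.03, 0, 0, 0], [0, 0, -0.06, 0, 0, 0], [0, 0, -0.08, 0, 0, 0], [0, 0, -0.09, 0, 0, 0]], "gripper": 0.034}}

```text
time: 16.85
tcp_pos: [0.5043, 0.0848, 0.11]
tool_rot: [[0.954, 0.299, 0.004], [0.299, -0.954, 0.001], [0.004, 0.0, -1.0]]
force: [0.3, -0.6, -0.1]
gripper_width: 0.034
```

```bash
python3 -c "
from h import *
s=status.sense();print(s['tcp_pos'],s['gripper_width'])
p,d=eyes.grab_frame('top'); print(discs(p,[112,178,70,62]))
go(.561,.255,.06,-73);go(.458,.2023,.06,-73)"
```

```text
[0.5042515  0.08477731 0.1099945 ] 0.034008404090859014
[(np.int32(81), array([0.578 , 0.3646, 0.018 ])), (np.int32(32), array([0.5677, 0.3326, 0.018 ])), (np.int32(33), array([0.5608, 0.2556, 0.018 ]))]
shift mm [ 104.3 -145.6   51. ] turn [ 0.  -0.3  0.4] or [ 5.000e-01  1.000e-01 -1.796e+02] q7 -1.7
shift mm [  -9.7 -126.2   50.4] turn [ 0.  -0.3  0.4] or [ 5.000e-01  1.000e-01 -1.796e+02] q7 -1.7
```

Emit:
{"api": "step_arm", "payload": {"commands": [[0.023, -0.032, 0, 0, 0, 0], [0.046, -0.064, 0, 0, 0, 0], [0.069, -0.096, 0, 0, 0, 0], [0.09, -0.127, 0.02, 0, 0, 0], [0.104, -0.146, 0.05, 0, 0, 0], [0.104, -0.146, 0.06, 0, 0, 0], [0.104, -0.146, 0.06, 0, 0, 0], [0.104, -0.146, 0.06, 0, 0, 0]], "gripper": 0.046}}

```text
time: 17.57
tcp_pos: [0.5574, 0.2532, 0.0458]
tool_rot: [[0.954, 0.299, -0.002], [0.299, -0.954, -0.002], [-0.003, 0.002, -1.0]]
force: [-0.1, -0.4, 0.5]
gripper_width: 0.0462
```

```bash
python3 -c "
from h import *
go(.561,.255,.011,-72.6)"
```

```text
shift mm [ 4.1 -0.6 34.8] turn [0.1 0.2 0. ] or [-3.0e-01  1.0e-01 -1.8e+02] q7 -1.96
```

Emit:
{"api": "step_arm", "payload": {"commands": [[0.002, -0.001, 0.015, 0, 0, 0], [0.002, -0.001, 0.027, 0, 0, 0], [0.002, -0.001, 0.034, 0, 0, 0], [0.002, -0.001, 0.035, 0, 0, 0], [0.002, -0.001, 0.035, 0, 0, 0], [0.002, -0.001, 0.035, 0, 0, 0]]}}

```text
time: 18.07
tcp_pos: [0.5602, 0.2563, 0.0124]
tool_rot: [[0.954, 0.299, 0.001], [0.299, -0.954, 0.0], [0.001, -0.0, -1.0]]
force: [-0.8, 0.3, 0.4]
gripper_width: 0.0461
```

Emit:
{"api": "step_arm", "payload": {"commands": [[0, 0, 0, 0, 0, 0], [0, 0, 0, 0, 0, 0], [0, 0, 0, 0, 0, 0], [0, 0, 0, 0, 0, 0], [0, 0, 0, 0, 0, 0], [0, 0, 0, 0, 0, 0], [0, 0, 0, 0, 0, 0]], "gripper": 0.01, "force": 12}}

```text
time: 18.65
tcp_pos: [0.5601, 0.2566, 0.0121]
tool_rot: [[0.954, 0.3, 0.0], [0.3, -0.954, 0.0], [0.0, -0.0, -1.0]]
force: [-0.1, -0.4, 2.8]
gripper_width: 0.0212
```

```bash
python3 -c "
from h import *
s=status.sense();print(s['tcp_pos'],s['gripper_width'])
go(.5178,.0362,.11,-72.6)"
```

```text
[0.5600575  0.2566063  0.01211561] 0.02117005300091797
shift mm [-106.3  197.6  -97.9] turn [-0. -0.  0.] or [   0.   -0. -180.] q7 -1.97
```

Emit:
{"api": "step_arm", "payload": {"commands": [[0, 0, -0.03, 0, 0, 0], [0, 0, -0.06, 0, 0, 0], [-0.01, 0.02, -0.09, 0, 0, 0], [-0.028, 0.052, -0.1, 0, 0, 0], [-0.046, 0.086, -0.1, 0, 0, 0], [-0.064, 0.12, -0.1, 0, 0, 0], [-0.082, 0.154, -0.1, 0, 0, 0], [-0.1, 0.188, -0.1, 0, 0, 0], [-0.106, 0.198, -0.1, 0, 0, 0], [-0.106, 0.198, -0.1, 0, 0, 0]]}}

```text
time: 19.48
tcp_pos: [0.5171, 0.0311, 0.1116]
tool_rot: [[0.956, 0.293, -0.001], [0.293, -0.956, -0.002], [-0.002, 0.002, -1.0]]
force: [0.3, 0.9, 0.2]
gripper_width: 0.0212
```

Emit:
{"api": "step_arm", "payload": {"commands": [[0, 0, 0.02, 0, 0, 0], [0, 0, 0.05, 0, 0, 0], [0, 0, 0.065, 0, 0, 0], [0, 0, 0.075, 0, 0, 0], [0, 0, 0.075, 0, 0, 0], [0, 0, 0.075, 0, 0, 0]]}}

```text
time: 19.98
tcp_pos: [0.5183, 0.037, 0.0369]
tool_rot: [[0.954, 0.301, -0.0], [0.301, -0.954, 0.001], [0.0, -0.001, -1.0]]
force: [0.2, -0.5, 0.3]
gripper_width: 0.021
```

```bash
python3 -c "
from h import *
s=status.sense();print(s['tcp_pos'],s['gripper_width'])
go(.5178,.0362,.016,-72.6)"
```

```text
[0.51831683 0.03696477 0.03692224] 0.021003613889387766
shift mm [-0.7  0.6 20.9] turn [-0.  -0.   0.1] or [ 0.000e+00 -1.000e-01 -1.799e+02] q7 -1.64
```

Emit:
{"api": "step_arm", "payload": {"commands": [[0, 0, 0.008, 0, 0, 0], [0, 0, 0.014, 0, 0, 0], [0, 0, 0.018, 0, 0, 0], [0, 0, 0.02, 0, 0, 0], [0, 0, 0.02, 0, 0, 0], [0, 0, 0.02, 0, 0, 0]]}}

```text
time: 20.48
tcp_pos: [0.5181, 0.0358, 0.0169]
tool_rot: [[0.954, 0.299, -0.0], [0.299, -0.954, -0.0], [-0.0, 0.0, -1.0]]
force: [0.3, 0.2, -0.2]
gripper_width: 0.0211
```

Emit:
{"api": "step_arm", "payload": {"commands": [[0, 0, 0.0005, 0, 0, 0], [0, 0, 0.0005, 0, 0, 0], [0, 0, 0.0005, 0, 0, 0], [0, 0, 0.0005, 0, 0, 0], [0, 0, 0.0005, 0, 0, 0], [0, 0, -0.01, 0, 0, 0], [0, 0, -0.03, 0, 0, 0], [0, 0, -0.06, 0, 0, 0], [0, 0, -0.08, 0, 0, 0], [0, 0, -0.09, 0, 0, 0]], "gripper": 0.034}}

```text
time: 21.32
tcp_pos: [0.5196, 0.036, 0.11]
tool_rot: [[0.954, 0.299, 0.004], [0.299, -0.954, 0.0], [0.004, 0.001, -1.0]]
force: [0.5, -0.6, -0.6]
gripper_width: 0.0339
```

```bash
python3 -c "
from h import *
s=status.sense();print(s['tcp_pos'],s['gripper_width'])
p,d=eyes.grab_frame('top'); print(discs(p,[112,178,70,62]))
go(.568,.3326,.06,-72.6)"
```

```text
[0.51960574 0.03599748 0.11002577] 0.03393594934419524
[(np.int32(82), array([0.5776, 0.3646, 0.018 ])), (np.int32(32), array([0.5677, 0.3326, 0.018 ])), (np.int32(108), array([0.4443, 0.157 , 0.018 ])), (np.int32(36), array([0.4585, 0.2023, 0.018 ]))]
shift mm [ 134.2 -268.7   50.9] turn [ 0.1 -0.3  0. ] or [ 5.0e-01  1.0e-01 -1.8e+02] q7 -1.6
```

Emit:
{"api": "step_arm", "payload": {"commands": [[0.018, -0.036, 0, 0, 0, 0], [0.036, -0.072, 0, 0, 0, 0], [0.054, -0.108, 0, 0, 0, 0], [0.072, -0.144, 0, 0, 0, 0], [0.09, -0.18, 0, 0, 0, 0], [0.108, -0.216, 0.01, 0, 0, 0], [0.126, -0.25, 0.03, 0, 0, 0], [0.136, -0.268, 0.05, 0, 0, 0], [0.136, -0.268, 0.06, 0, 0, 0], [0.136, -0.268, 0.06, 0, 0, 0]], "gripper": 0.046}}

```text
time: 22.2
tcp_pos: [0.5647, 0.3321, 0.043]
tool_rot: [[0.953, 0.302, -0.005], [0.302, -0.953, -0.003], [-0.006, 0.001, -1.0]]
force: [-0.4, -1.0, -0.7]
gripper_width: 0.0462
```

Emit:
{"api": "step_arm", "payload": {"commands": [[0, 0, 0, 0, 0, 0], [0, 0, 0, 0, 0, 0]]}}

```text
time: 22.37
tcp_pos: [0.5683, 0.3301, 0.0473]
tool_rot: [[0.955, 0.298, 0.0], [0.298, -0.955, -0.001], [0.0, 0.001, -1.0]]
force: [0.7, -0.2, 0.1]
gripper_width: 0.046
```

```bash
python3 -c "
from h import *
go(.568,.3326,.0115,-72.6)"
```

```text
shift mm [ 0.5 -2.5 35.8] turn [ 0.1 -0.  -0.1] or [-0.000e+00 -1.000e-01  1.799e+02] q7 -2.04
```

Emit:
{"api": "step_arm", "payload": {"commands": [[0, -0.002, 0.015, 0, 0, 0], [0, -0.002, 0.028, 0, 0, 0], [0, -0.002, 0.034, 0, 0, 0], [0, -0.002, 0.036, 0, 0, 0], [0, -0.002, 0.036, 0, 0, 0], [0, -0.002, 0.036, 0, 0, 0]]}}

```text
time: 22.87
tcp_pos: [0.567, 0.3341, 0.0108]
tool_rot: [[0.954, 0.299, -0.0], [0.299, -0.954, 0.0], [-0.0, -0.0, -1.0]]
force: [0.1, -0.1, -0.4]
gripper_width: 0.0464
```

Emit:
{"api": "step_arm", "payload": {"commands": [[0, 0, 0, 0, 0, 0], [0, 0, 0, 0, 0, 0], [0, 0, 0, 0, 0, 0], [0, 0, 0, 0, 0, 0], [0, 0, 0, 0, 0, 0], [0, 0, 0, 0, 0, 0], [0, 0, 0, 0, 0, 0]], "gripper": 0.01, "force": 12}}

```text
time: 23.45
tcp_pos: [0.5672, 0.3343, 0.0112]
tool_rot: [[0.954, 0.3, 0.0], [0.3, -0.954, 0.0], [0.0, -0.0, -1.0]]
force: [0.4, -0.2, 2.6]
gripper_width: 0.021
```

```bash
python3 -c "
from h import *
s=status.sense();print(s['tcp_pos'],s['gripper_width'])
go(.4496,.0676,.11,-72.6)"
```

```text
[0.56716289 0.33427738 0.01120224] 0.021001922296159808
shift mm [-192.   219.2  -98.9] turn [-0. -0.  0.] or [   0.   -0. -180.] q7 -2.06
```

Emit:
{"api": "step_arm", "payload": {"commands": [[0, 0, -0.03, 0, 0, 0], [0, 0, -0.06, 0, 0, 0], [-0.02, 0.023, -0.09, 0, 0, 0], [-0.045, 0.051, -0.1, 0, 0, 0], [-0.07, 0.08, -0.1, 0, 0, 0], [-0.095, 0.108, -0.1, 0, 0, 0], [-0.12, 0.137, -0.1, 0, 0, 0], [-0.145, 0.165, -0.1, 0, 0, 0], [-0.17, 0.194, -0.1, 0, 0, 0], [-0.192, 0.219, -0.1, 0, 0, 0]]}}

```text
time: 24.28
tcp_pos: [0.448, 0.0654, 0.1109]
tool_rot: [[0.954, 0.299, -0.0], [0.299, -0.954, -0.001], [-0.001, 0.001, -1.0]]
force: [1.4, 0.0, 0.4]
gripper_width: 0.0214
```

Emit:
{"api": "step_arm", "payload": {"commands": [[0, 0, 0, 0, 0, 0], [0, 0, 0.03, 0, 0, 0], [0, 0, 0.06, 0, 0, 0], [0, 0, 0.075, 0, 0, 0], [0, 0, 0.075, 0, 0, 0], [0, 0, 0.075, 0, 0, 0]]}}

```text
time: 24.78
tcp_pos: [0.449, 0.0681, 0.0356]
tool_rot: [[0.954, 0.3, -0.002], [0.3, -0.954, -0.0], [-0.002, -0.0, -1.0]]
force: [0.0, 0.5, 0.6]
gripper_width: 0.0214
```

```bash
python3 -c "
from h import *
s=status.sense();print(s['tcp_pos'],s['gripper_width'])
go(.4496,.0676,.016,-72.6)"
```

```text
[0.44902224 0.06808285 0.03557511] 0.021371231528314858
shift mm [ 0.4  0.6 19.6] turn [-0.   0.1  0.1] or [-1.000e-01 -0.000e+00 -1.799e+02] q7 -1.76
```

Emit:
{"api": "step_arm", "payload": {"commands": [[0, 0, 0.008, 0, 0, 0], [0, 0, 0.014, 0, 0, 0], [0, 0, 0.018, 0, 0, 0], [0, 0, 0.019, 0, 0, 0], [0, 0, 0.019, 0, 0, 0], [0, 0, 0.019, 0, 0, 0]]}}

```text
time: 25.28
tcp_pos: [0.4495, 0.0677, 0.017]
tool_rot: [[0.954, 0.3, 0.0], [0.3, -0.954, 0.0], [0.0, 0.0, -1.0]]
force: [0.2, -0.5, -0.9]
gripper_width: 0.0213
```

Emit:
{"api": "step_arm", "payload": {"commands": [[0, 0, 0.0005, 0, 0, 0], [0, 0, 0.0005, 0, 0, 0], [0, 0, 0.0005, 0, 0, 0], [0, 0, 0.0005, 0, 0, 0], [0, 0, 0.0005, 0, 0, 0], [0, 0, -0.01, 0, 0, 0], [0, 0, -0.03, 0, 0, 0], [0, 0, -0.06, 0, 0, 0], [0, 0, -0.08, 0, 0, 0], [0, 0, -0.09, 0, 0, 0]], "gripper": 0.034}}

```text
time: 26.12
tcp_pos: [0.4507, 0.0679, 0.1097]
tool_rot: [[0.954, 0.299, 0.004], [0.299, -0.954, 0.001], [0.004, 0.001, -1.0]]
force: [-0.2, 0.4, 0.7]
gripper_width: 0.0338
```

```bash
python3 -c "
from h import *
s=status.sense();print(s['tcp_pos'],s['gripper_width'])
p,d=eyes.grab_frame('top'); print(discs(p,[112,178,70,62]))
go(.458,.2023,.06,-72.6)"
```

```text
[0.45065641 0.06790568 0.10973848] 0.03382644885011962
[(np.int32(80), array([0.5779, 0.3647, 0.018 ])), (np.int32(32), array([0.5046, 0.1529, 0.018 ]))]
shift mm [  46.5 -126.2   50.3] turn [ 0.  -0.3  0. ] or [ 4.0e-01  1.0e-01 -1.8e+02] q7 -1.7
```

```bash
python3 -c "
from h import *
p,d=eyes.grab_frame('scene'); q,e=eyes.grab_frame('top')
a=cv2.resize(p[160:310,250:450,::-1],(520,390)); b=cv2.resize(q[165:255,100:260,::-1],(693,390)); 
im=np.hstack([a,b]); cv2.imwrite('pics/s3.png',cv2.resize(im,(800,257)))"
```

```text
(no output)
```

View pics/s3.png

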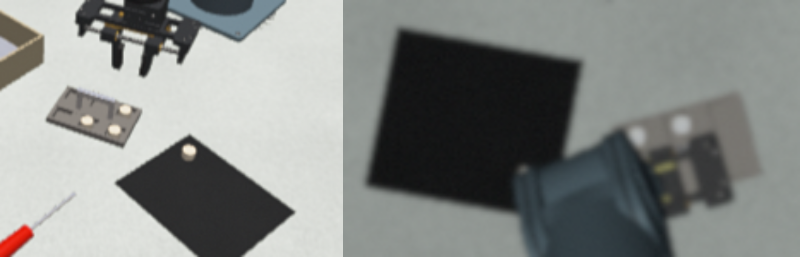

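Three discs sit in pockets, and the last one is still on the mat at scene px ≈(360,247). The extra blob was bench showing past the arm.

```bash
python3 -c "
from h import *
print(ray('scene',[360.2,247.5],.013), proj('scene',[.458,.2023,.011]))
go(.458,.2023,.05,-72.6)"
```

```text
[[0.45550665 0.20300703 0.013     ]] [[359.39355923 248.32161089]]
shift mm [  48.1 -126.1   57.4] turn [ 0.  -0.1  0. ] or [ 1.0e-01  0.0e+00 -1.8e+02] q7 -1.7
```

Emit:
{"api": "step_arm", "payload": {"commands": [[0.012, -0.032, 0, 0, 0, 0], [0.024, -0.064, 0, 0, 0, 0], [0.036, -0.096, 0.01, 0, 0, 0], [0.048, -0.126, 0.03, 0, 0, 0], [0.048, -0.126, 0.05, 0, 0, 0], [0.048, -0.126, 0.06, 0, 0, 0], [0.048, -0.126, 0.06, 0, 0, 0], [0.048, -0.126, 0.06, 0, 0, 0], [0.048, -0.126, 0.06, 0, 0, 0]], "gripper": 0.046}}

```text
time: 27.02
tcp_pos: [0.4577, 0.2009, 0.0471]
tool_rot: [[0.955, 0.298, -0.0], [0.298, -0.955, -0.001], [-0.0, 0.001, -1.0]]
force: [-0.3, -0.4, 0.5]
gripper_width: 0.0461
```

```bash
python3 -c "
from h import *
go(.458,.2023,.0115,-72.6)"
```

```text
shift mm [ 0.7 -1.3 35.6] turn [ 0.   0.  -0.1] or [ 0.000e+00 -1.000e-01  1.799e+02] q7 -2.01
```

Emit:
{"api": "step_arm", "payload": {"commands": [[0, -0.001, 0.015, 0, 0, 0], [0, -0.001, 0.028, 0, 0, 0], [0, -0.001, 0.034, 0, 0, 0], [0, -0.001, 0.036, 0, 0, 0], [0, -0.001, 0.036, 0, 0, 0], [0, -0.001, 0.036, 0, 0, 0]]}}

```text
time: 27.52
tcp_pos: [0.4577, 0.2031, 0.0116]
tool_rot: [[0.954, 0.299, 0.001], [0.299, -0.954, 0.0], [0.001, -0.0, -1.0]]
force: [-0.1, -0.5, 0.5]
gripper_width: 0.0462
```

Emit:
{"api": "step_arm", "payload": {"commands": [[0, 0, 0, 0, 0, 0], [0, 0, 0, 0, 0, 0], [0, 0, 0, 0, 0, 0], [0, 0, 0, 0, 0, 0], [0, 0, 0, 0, 0, 0], [0, 0, 0, 0, 0, 0], [0, 0, 0, 0, 0, 0]], "gripper": 0.01, "force": 12}}

```text
time: 28.1
tcp_pos: [0.4573, 0.2033, 0.0111]
tool_rot: [[0.954, 0.3, 0.0], [0.3, -0.954, 0.0], [0.0, -0.0, -1.0]]
force: [-1.0, -0.9, 4.0]
gripper_width: 0.021
```

```bash
python3 -c "
from h import *
s=status.sense();print(s['tcp_pos'],s['gripper_width'])
go(.4642,.0198,.11,-72.6)"
```

```text
[0.45730783 0.2033287  0.01107305] 0.02104449011815954
shift mm [-48.4 177.2 -98.9] turn [-0. -0.  0.] or [   0.   -0. -180.] q7 -2.03
```

Emit:
{"api": "step_arm", "payload": {"commands": [[0, 0, -0.03, 0, 0, 0], [0, 0, -0.06, 0, 0, 0], [-0.006, 0.022, -0.09, 0, 0, 0], [-0.015, 0.055, -0.1, 0, 0, 0], [-0.024, 0.089, -0.1, 0, 0, 0], [-0.033, 0.122, -0.1, 0, 0, 0], [-0.042, 0.155, -0.1, 0, 0, 0], [-0.048, 0.177, -0.1, 0, 0, 0], [-0.048, 0.177, -0.1, 0, 0, 0]]}}

```text
time: 28.85
tcp_pos: [0.4639, 0.0141, 0.1106]
tool_rot: [[0.956, 0.292, -0.001], [0.292, -0.956, -0.003], [-0.002, 0.002, -1.0]]
force: [-0.7, 0.9, -1.1]
gripper_width: 0.0211
```

Emit:
{"api": "step_arm", "payload": {"commands": [[0, 0, 0, 0, 0, 0], [0, 0, 0.03, 0, 0, 0], [0, 0, 0.06, 0, 0, 0], [0, 0, 0.075, 0, 0, 0], [0, 0, 0.075, 0, 0, 0], [0, 0, 0.075, 0, 0, 0], [0, 0, 0.075, 0, 0, 0]]}}

```text
time: 29.43
tcp_pos: [0.465, 0.021, 0.0366]
tool_rot: [[0.954, 0.301, 0.001], [0.301, -0.954, 0.001], [0.001, -0.0, -1.0]]
force: [-0.5, 0.2, 0.5]
gripper_width: 0.0212
```

```bash
python3 -c "
from h import *
s=status.sense();print(s['tcp_pos'],s['gripper_width'])
go(.4642,.0198,.016,-72.6)"
```

```text
[0.46498611 0.02104623 0.03664138] 0.0211560178649202
shift mm [-1.1  1.  20.6] turn [-0.  -0.1  0.1] or [ 1.000e-01 -0.000e+00 -1.799e+02] q7 -1.65
```

Emit:
{"api": "step_arm", "payload": {"commands": [[0, 0, 0.008, 0, 0, 0], [0, 0, 0.014, 0, 0, 0], [0, 0, 0.018, 0, 0, 0], [0, 0, 0.02, 0, 0, 0], [0, 0, 0.02, 0, 0, 0], [0, 0, 0.02, 0, 0, 0]]}}

```text
time: 29.93
tcp_pos: [0.4643, 0.0199, 0.0158]
tool_rot: [[0.954, 0.299, -0.0], [0.299, -0.954, -0.0], [-0.0, 0.0, -1.0]]
force: [-0.6, -0.1, 0.1]
gripper_width: 0.0212
```

Emit:
{"api": "step_arm", "payload": {"commands": [[0, 0, 0.0005, 0, 0, 0], [0, 0, 0.0005, 0, 0, 0], [0, 0, 0.0005, 0, 0, 0], [0, 0, 0.0005, 0, 0, 0], [0, 0, 0.0005, 0, 0, 0], [0, 0, -0.01, 0, 0, 0], [0, 0, -0.03, 0, 0, 0], [0, 0, -0.06, 0, 0, 0], [0, 0, -0.09, 0, 0, 0], [0, 0, -0.12, 0, 0, 0]], "gripper": 0.034}}

```text
time: 30.77
tcp_pos: [0.4639, 0.02, 0.1378]
tool_rot: [[0.954, 0.3, -0.0], [0.3, -0.954, 0.0], [-0.0, -0.0, -1.0]]
force: [0.9, -0.1, -0.3]
gripper_width: 0.0336
```

Emit:
{"api": "step_arm", "payload": {"commands": [[0, 0, -0.04, 0, 0, -7], [0, 0, -0.08, 0, 0, -14], [0, 0, -0.1, 0, 0, -21], [0, 0, -0.1, 0, 0, -28], [0, 0, -0.1, 0, 0, -35], [0, 0, -0.1, 0, 0, -42], [0, 0, -0.1, 0, 0, -49], [0, 0, -0.1, 0, 0, -56], [0, 0, -0.1, 0, 0, -63], [0, 0, -0.1, 0, 0, -70]], "gripper": 0.05}}

```text
time: 31.6
tcp_pos: [0.464, 0.0199, 0.2366]
tool_rot: [[0.039, 0.999, 0.0], [0.999, -0.039, -0.001], [-0.001, 0.0, -1.0]]
force: [-0.0, -0.4, -1.0]
gripper_width: 0.05
```

```bash
python3 -c "
from h import *
p,d=eyes.grab_frame('scene'); q,e=eyes.grab_frame('top')
cv2.imwrite('pics/s4.png',np.hstack([cv2.resize(p[190:260,260:350,::-1],None,fx=4.4,fy=4.4,interpolation=2),cv2.resize(q[185:245,180:256,::-1],(390,308))]))
for cam,D in (('scene',d),('top',e)):
    C=cloud(cam,D,np.ones(D.shape,bool))
    q=C[(abs(C[:,0]-.491)<.05)&(abs(C[:,1]-.028)<.055)&(C[:,2]>.035)&(C[:,2]<.08)]
    if len(q)>5: print(cam,len(q),*[np.round(x,3) for x in rect(q)],q.mean(0).round(3))
go(.491,.028,.12,17)"
```

```text
scene 123 [0.493 0.031] [12.726 68.253] -72.734 [0.495 0.033 0.051]
shift mm [  9.3  26.5 116.4] turn [  0.    0.  -19.5] or [  0.   -0.  160.5] q7 -0.35
```

View pics/s4.png

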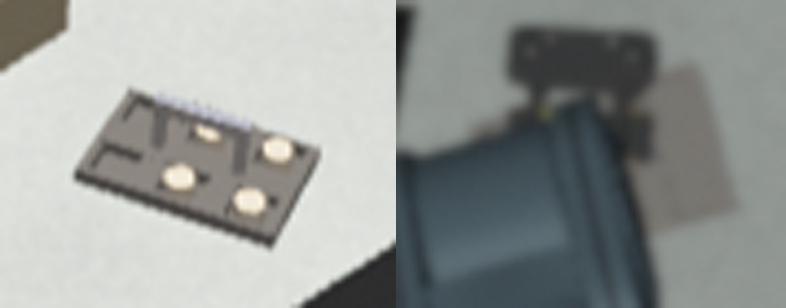

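All four discs appear flat in their pockets at crop (180,178), (250,200), (278,150) and (208,133, behind the bail). Now grip the bail.

Emit:
{"api": "step_arm", "payload": {"commands": [[0.009, 0.026, 0.03, 0, 0, -7], [0.009, 0.026, 0.06, 0, 0, -14], [0.009, 0.026, 0.09, 0, 0, -19.5], [0.009, 0.026, 0.116, 0, 0, -19.5], [0.009, 0.026, 0.116, 0, 0, -19.5], [0.009, 0.026, 0.116, 0, 0, -19.5], [0.009, 0.026, 0.116, 0, 0, -19.5]], "gripper": 0.04}}

```text
time: 32.28
tcp_pos: [0.4916, 0.028, 0.1214]
tool_rot: [[-0.289, 0.957, 0.002], [0.957, 0.289, -0.0], [-0.001, 0.002, -1.0]]
force: [0.1, 1.1, 0.6]
gripper_width: 0.0401
```

```bash
python3 -c "
from h import *
go(.491,.028,.033,17)"
```

```text
shift mm [ 0.2 -0.7 88.4] turn [ 0.1  0.  -0.2] or [ 1.000e-01 -1.000e-01  1.798e+02] q7 -0.2
```

Emit:
{"api": "step_arm", "payload": {"commands": [[0, 0, 0.03, 0, 0, 0], [0, 0, 0.055, 0, 0, 0], [0, 0, 0.075, 0, 0, 0], [0, 0, 0.085, 0, 0, 0], [0, 0, 0.088, 0, 0, 0], [0, 0, 0.088, 0, 0, 0], [0, 0, 0.088, 0, 0, 0]]}}

```text
time: 32.87
tcp_pos: [0.4919, 0.028, 0.0333]
tool_rot: [[-0.291, 0.957, 0.002], [0.957, 0.291, 0.0], [-0.001, 0.002, -1.0]]
force: [-0.2, -0.3, -0.8]
gripper_width: 0.0402
```

Emit:
{"api": "step_arm", "payload": {"commands": [[0, 0, 0, 0, 0, 0], [0, 0, 0, 0, 0, 0], [0, 0, 0, 0, 0, 0], [0, 0, 0, 0, 0, 0], [0, 0, 0, 0, 0, 0], [0, 0, 0, 0, 0, 0], [0, 0, 0, 0, 0, 0], [0, 0, 0, 0, 0, 0]], "gripper": 0.0, "force": 40}}

```text
time: 33.53
tcp_pos: [0.491, 0.0278, 0.0321]
tool_rot: [[-0.291, 0.957, 0.0], [0.957, 0.291, -0.0], [-0.0, 0.0, -1.0]]
force: [-0.3, -0.8, 5.4]
gripper_width: 0.0092
```

Emit:
{"api": "step_arm", "payload": {"commands": [[0, 0, -0.006, 0, 0, 0], [0, 0, -0.015, 0, 0, 0], [0, 0, -0.03, 0, 0, 0], [0, 0, -0.05, 0, 0, 0], [0, 0, -0.08, 0, 0, 0], [0, 0, -0.11, 0, 0, 0], [0, 0, -0.13, 0, 0, 0], [0, 0, -0.14, 0, 0, 0], [0, 0, -0.14, 0, 0, 0]]}}

```text
time: 34.28
tcp_pos: [0.4917, 0.0278, 0.1739]
tool_rot: [[-0.291, 0.957, 0.003], [0.957, 0.291, -0.0], [-0.001, 0.003, -1.0]]
force: [-0.1, -0.5, -3.9]
gripper_width: 0.009
```

```bash
python3 -c "
from h import *
s=status.sense();print(s['tcp_pos'],s['gripper_width'],s['force'])
a=np.radians(-1.9); e=np.array([np.cos(a),np.sin(a)]); h=np.array([.449,-.250])+.1475*e; c=h-.0825*e; t=c-.022*e
print('hinge',h,'chamber',c,'target',t)
go(*t,.173,-1.9)
p,d=eyes.grab_frame('scene'); cv2.imwrite('pics/s5.png',cv2.resize(p[110:260,170:370,::-1],None,fx=3,fy=3))"
```

```text
[0.49174819 0.02781429 0.17387573] 0.009013083775183166 [-0.08202235 -0.45680698 -3.94527399]
hinge [ 0.59641891 -0.25489039] chamber [ 0.51396426 -0.25215509] target [ 0.49197636 -0.25142567]
shift mm [-267.2  -81.     0.9] turn [ 0.2  0.  18.8] or [-1.000e-01  3.000e-01 -1.612e+02] q7 -0.14
```

View pics/s5.png

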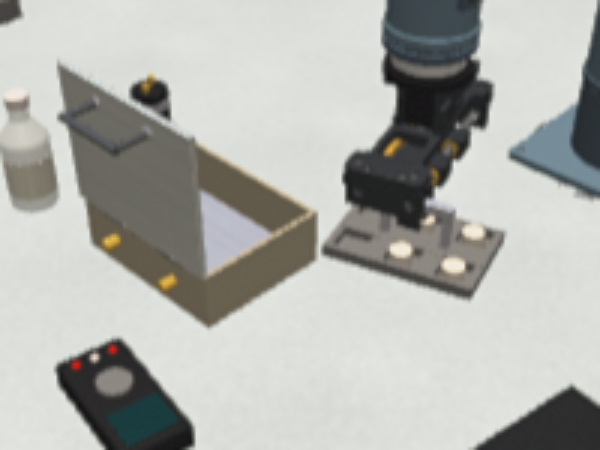

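Carrier is lifted level with four discs seated, and the lid is upright. Traverse at height, kept 10 mm toward the robot.

Emit:
{"api": "step_arm", "payload": {"commands": [[-0.01, -0.005, 0, 0, 0, 2], [-0.03, -0.013, 0, 0, 0, 5], [-0.05, -0.022, 0, 0, 0, 9], [-0.07, -0.03, 0, 0, 0, 13], [-0.093, -0.039, 0, 0, 0, 17], [-0.116, -0.046, 0, 0, 0, 18.8], [-0.14, -0.053, 0, 0, 0, 18.8], [-0.16, -0.059, 0, 0, 0, 18.8], [-0.175, -0.064, 0, 0, 0, 18.8], [-0.185, -0.067, 0, 0, 0, 18.8]]}}

```text
time: 35.17
tcp_pos: [0.4785, -0.1714, 0.17]
tool_rot: [[0.037, 0.999, -0.004], [0.999, -0.037, 0.0], [-0.0, -0.004, -1.0]]
force: [-0.2, 0.5, -3.3]
gripper_width: 0.009
```

```bash
python3 -c "
from h import *
s=status.sense();print(s['tcp_pos'],s['gripper_width'],s['force'])
go(.490,-.2515,.173,-1.9)"
```

```text
[ 0.47845481 -0.17140755  0.16995234] 0.009002731031778859 [-0.2274535   0.47451376 -3.33888882]
shift mm [-79.6  14.5  -3.1] turn [-0.2  0.  -0.2] or [  0.    0.3 179.8] q7 -0.01
```

Emit:
{"api": "step_arm", "payload": {"commands": [[-0.015, 0, 0, 0, 0, 0], [-0.035, 0.0, 0, 0, 0, 0], [-0.055, 0.003, 0, 0, 0, 0], [-0.07, 0.006, 0, 0, 0, 0], [-0.079, 0.01, 0, 0, 0, 0], [-0.079, 0.01, 0, 0, 0, 0], [-0.079, 0.01, 0, 0, 0, 0], [-0.079, 0.01, 0, 0, 0, 0]]}}

```text
time: 35.83
tcp_pos: [0.4878, -0.2463, 0.1714]
tool_rot: [[0.031, 1.0, -0.001], [1.0, -0.031, 0.001], [0.001, -0.001, -1.0]]
force: [0.9, 0.3, -2.7]
gripper_width: 0.0092
```

```bash
python3 -c "
from h import *
s=status.sense();print(s['tcp_pos'],s['gripper_width'],s['force'])
go(.490,-.2515,.09,-1.9)
p,d=eyes.grab_frame('top'); cv2.imwrite('pics/t6.png',cv2.resize(p[165:265,240:370,::-1],None,fx=5,fy=5))
C=cloud('top',d,np.ones(d.shape,bool))
for nm,f in (('rimfront',(C[:,0]<.46)&(C[:,0]>.41)),('rimback',(C[:,0]<.62)&(C[:,0]>.58))):
    r=C[f&(abs(C[:,1]+.25)<.09)&(C[:,2]>.06)&(C[:,2]<.08)]; print(nm,len(r),np.percentile(r[:,0],[2,50,98]).round(4) if len(r) else '')"
```

```text
[ 0.48775342 -0.24626914  0.17138547] 0.009204776056814648 [ 0.93634829  0.27771921 -2.67928814]
shift mm [-5.3  2.5 81.4] turn [-0.1 -0.1  0.1] or [ 1.000e-01 -1.000e-01 -1.799e+02] q7 0.13
rimfront 43 [0.4295 0.4352 0.438 ]
rimback 43 [0.5888 0.594  0.5969]
```

View pics/t6.png

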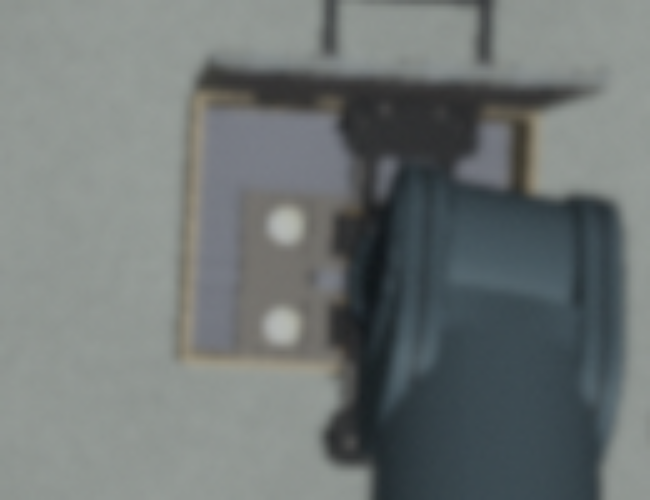

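The carrier hangs over the opening. The rim puts the chamber centre at x≈0.514, so the target x of 0.492 leaves about 8 mm on both sides.

Emit:
{"api": "step_arm", "payload": {"commands": [[-0.005, 0.003, 0, 0, 0, 0], [-0.005, 0.003, 0, 0, 0, 0], [-0.005, 0.003, 0, 0, 0, 0], [-0.005, 0.003, 0.01, 0, 0, 0], [-0.005, 0.003, 0.02, 0, 0, 0], [-0.005, 0.003, 0.03, 0, 0, 0], [-0.005, 0.003, 0.04, 0, 0, 0], [-0.005, 0.003, 0.04, 0, 0, 0], [-0.005, 0.003, 0.04, 0, 0, 0]]}}

```text
time: 36.63
tcp_pos: [0.4901, -0.2527, 0.1308]
tool_rot: [[0.032, 0.999, -0.002], [0.999, -0.032, 0.001], [0.001, -0.002, -1.0]]
force: [0.3, -0.7, -3.2]
gripper_width: 0.0089
```

```bash
python3 -c "
from h import *
s=status.sense();print(s['tcp_pos'],s['gripper_width'],s['force'])
go(.492,-.2515,.0385,-1.9)"
```

```text
[ 0.4901329  -0.25268898  0.13080671] 0.008885076383473606 [ 0.26773514 -0.66206292 -3.15175439]
shift mm [ 1.2  2.  92.3] turn [-0.1 -0.1  0. ] or [ 1.0e-01 -2.0e-01 -1.8e+02] q7 0.11
```

Emit:
{"api": "step_arm", "payload": {"commands": [[0, 0.002, 0.01, 0, 0, 0], [0, 0.002, 0.025, 0, 0, 0], [0, 0.002, 0.04, 0, 0, 0], [0, 0.002, 0.055, 0, 0, 0], [0, 0.002, 0.07, 0, 0, 0], [0, 0.002, 0.08, 0, 0, 0], [0, 0.002, 0.085, 0, 0, 0], [0, 0.002, 0.085, 0, 0, 0], [0, 0.002, 0.085, 0, 0, 0]]}}

```text
time: 37.38
tcp_pos: [0.4932, -0.2532, 0.0471]
tool_rot: [[0.033, 0.999, 0.0], [0.999, -0.033, -0.0], [-0.0, 0.0, -1.0]]
force: [-0.2, -0.5, -3.0]
gripper_width: 0.0092
```

Emit:
{"api": "step_arm", "payload": {"commands": [[0, 0, 0.003, 0, 0, 0], [0, 0, 0.006, 0, 0, 0], [0, 0, 0.008, 0, 0, 0], [0, 0, 0.0095, 0, 0, 0], [0, 0, 0.0105, 0, 0, 0], [0, 0, 0.0105, 0, 0, 0], [0, 0, 0.0105, 0, 0, 0]]}}

```text
time: 37.97
tcp_pos: [0.4928, -0.2533, 0.0372]
tool_rot: [[0.033, 0.999, -0.0], [0.999, -0.033, -0.001], [-0.001, -0.0, -1.0]]
force: [-2.3, 1.6, 4.9]
gripper_width: 0.0091
```

On the floor: force went from -3.0 to +4.9 N. Release and rise.

Emit:
{"api": "step_arm", "payload": {"commands": [[0, 0, 0, 0, 0, 0], [0, 0, 0, 0, 0, 0], [0, 0, 0, 0, 0, 0], [0, 0, 0, 0, 0, 0], [0, 0, 0, 0, 0, 0], [0, 0, 0, 0, 0, 0]], "gripper": 0.03}}

```text
time: 38.47
tcp_pos: [0.4929, -0.2532, 0.0364]
tool_rot: [[0.033, 0.999, 0.0], [0.999, -0.033, -0.0], [-0.0, 0.0, -1.0]]
force: [0.5, 0.1, -0.3]
gripper_width: 0.0298
```

Emit:
{"api": "step_arm", "payload": {"commands": [[0, 0, -0.01, 0, 0, 0], [0, 0, -0.03, 0, 0, 0], [0, 0, -0.06, 0, 0, 0], [0, 0, -0.1, 0, 0, 0], [0, 0, -0.14, 0, 0, 0], [0, 0, -0.18, 0, 0, 0], [0, 0, -0.22, 0, 0, 0], [0, 0, -0.26, 0, 0, 0], [0, 0, -0.27, 0, 0, 0], [0, 0, -0.27, 0, 0, 0]]}}

```text
time: 39.3
tcp_pos: [0.4946, -0.2536, 0.3107]
tool_rot: [[0.033, 0.999, 0.007], [0.999, -0.033, -0.004], [-0.003, 0.007, -1.0]]
force: [0.3, -0.8, -0.9]
gripper_width: 0.0301
```

```bash
python3 -c "
from h import *
s=status.sense();print(s['tcp_pos'],s['gripper_width'],s['force'])
p,d=eyes.grab_frame('scene'); q,e=eyes.grab_frame('top')
cv2.imwrite('pics/s7.png',np.hstack([cv2.resize(p[130:230,180:300,::-1],(396,330)),cv2.resize(q[165:265,240:360,::-1],(396,330))]))
C=cloud('top',e,np.ones(e.shape,bool))
b=C[(C[:,0]>.6)&(C[:,0]<.7)&(abs(C[:,1]+.25)<.1)&(C[:,2]>.17)&(C[:,2]<.25)]
b=b[b[:,0]>.62]; print('handle',len(b),b[b[:,0]>np.percentile(b[:,0],50)].mean(0).round(4),np.percentile(b[:,0],98))
go(.647,-.254,.305,-1.9)"
```

```text
[ 0.49459965 -0.25362061  0.3107188 ] 0.03007599100451951 [ 0.29956325 -0.79809592 -0.86086759]
handle 164 [ 0.6456 -0.2534  0.2235] 0.6494368593690533
shift mm [  4.1 154.7   1. ] turn [-0.  0.  0.] or [  -0.   -0. -180.] q7 0.21
```

View pics/s7.png

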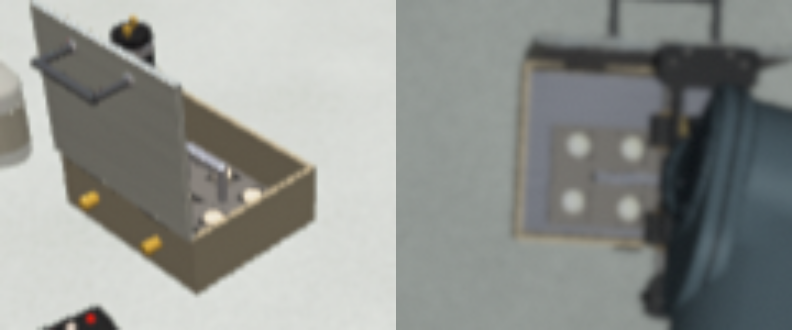

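Carrier lies flat on the chamber floor with four discs in it, and the lid is still upright. Return to the lid handle.

Emit:
{"api": "step_arm", "payload": {"commands": [[0.0, 0.03, 0, 0, 0, 0], [0.0, 0.065, 0, 0, 0, 0], [0.0, 0.1, 0, 0, 0, 0], [0, 0.13, 0, 0, 0, 0], [0, 0.152, 0, 0, 0, 0], [0, 0.152, 0, 0, 0, 0], [0, 0.152, 0, 0, 0, 0], [0, 0.152, 0, 0, 0, 0], [0, 0.152, 0, 0, 0, 0]], "gripper": 0.026}}

```text
time: 40.15
tcp_pos: [0.6433, -0.2585, 0.3056]
tool_rot: [[0.033, 0.999, -0.002], [0.999, -0.033, -0.0], [-0.0, -0.002, -1.0]]
force: [-0.1, 1.3, 0.5]
gripper_width: 0.0262
```

```bash
python3 -c "
from h import *
go(.6455,-.254,.203,-1.9)"
```

```text
shift mm [  4.6   2.3 102.6] turn [-0.1  0.  -0. ] or [  0.    0.2 180. ] q7 0.11
```

Emit:
{"api": "step_arm", "payload": {"commands": [[0.004, 0.002, 0, 0, 0, 0], [0.004, 0.002, 0.02, 0, 0, 0], [0.004, 0.002, 0.04, 0, 0, 0], [0.004, 0.002, 0.06, 0, 0, 0], [0.004, 0.002, 0.08, 0, 0, 0], [0.004, 0.002, 0.095, 0, 0, 0], [0.004, 0.002, 0.102, 0, 0, 0], [0.004, 0.002, 0.102, 0, 0, 0], [0.004, 0.002, 0.102, 0, 0, 0]]}}

```text
time: 40.9
tcp_pos: [0.6469, -0.2542, 0.205]
tool_rot: [[0.033, 0.999, 0.0], [0.999, -0.033, -0.0], [-0.0, 0.0, -1.0]]
force: [-0.6, -0.1, -0.1]
gripper_width: 0.0261
```

Emit:
{"api": "step_arm", "payload": {"commands": [[0, 0, 0, 0, 0, 0], [0, 0, 0, 0, 0, 0], [0, 0, 0, 0, 0, 0], [0, 0, 0, 0, 0, 0], [0, 0, 0, 0, 0, 0], [0, 0, 0, 0, 0, 0], [0, 0, 0, 0, 0, 0]], "gripper": 0.0, "force": 30}}

```text
time: 41.48
tcp_pos: [0.6472, -0.2543, 0.205]
tool_rot: [[0.033, 0.999, 0.001], [0.999, -0.033, -0.0], [-0.0, 0.001, -1.0]]
force: [-3.0, 0.4, 4.9]
gripper_width: 0.0087
```

```bash
python3 -c "
from h import *
s=status.sense();print(s['tcp_pos'],s['gripper_width'],s['force'])
x=np.array(s['tcp_pos']); r=np.hypot(.1475,.046);p0=np.arctan2(.046,-.1475)
H=.5964; a0=p0-np.arctan2(x[2]+.019-.072,x[0]-H); print('lid',a0, np.hypot(x[2]+.019-.072,x[0]-H))
f=lambda a:np.array([r*np.cos(p0-a),r*np.sin(p0-a)])
for a in np.arange(1.5,-.01,-.1): print(a.round(1),(f(a)-f(a0)).round(3)*[1,-1])"
```

```text
[ 0.64715184 -0.2542812   0.2050308 ] 0.008719501837804532 [-2.97169842  0.37047047  4.89071125]
lid 1.5906845360254147 0.16027823530039056
1.5 [-0.013 -0.004]
1.4 [-0.029 -0.007]
1.3 [-0.044 -0.008]
1.2 [-0.059 -0.008]
1.1 [-0.075 -0.006]
1.0 [-0.09  -0.002]
0.9 [-0.105  0.002]
0.8 [-0.119  0.009]
0.7 [-0.132  0.016]
0.6 [-0.145  0.025]
0.5 [-0.156  0.035]
0.4 [-0.167  0.047]
0.3 [-0.176  0.059]
0.2 [-0.184  0.072]
0.1 [-0.191  0.086]
-0.0 [-0.196  0.101]
```

Emit:
{"api": "step_arm", "payload": {"commands": [[0, -0.006, -0.002, 0, 0, 0], [0, -0.013, -0.004, 0, 0, 0], [0, -0.029, -0.007, 0, 0, 0], [0, -0.044, -0.008, 0, 0, 0], [0, -0.059, -0.008, 0, 0, 0], [0, -0.075, -0.006, 0, 0, 0], [0, -0.09, -0.002, 0, 0, 0], [0, -0.105, 0.002, 0, 0, 0], [0, -0.119, 0.009, 0, 0, 0], [0, -0.119, 0.009, 0, 0, 0]]}}

```text
time: 42.32
tcp_pos: [0.5256, -0.2501, 0.1956]
tool_rot: [[0.033, 0.999, -0.001], [0.999, -0.033, -0.0], [-0.0, -0.001, -1.0]]
force: [-7.5, 1.6, 6.6]
gripper_width: 0.0083
```

Emit:
{"api": "step_arm", "payload": {"commands": [[0, -0.006, 0.003, 0, 0, 0], [0, -0.013, 0.007, 0, 0, 0], [0, -0.026, 0.016, 0, 0, 0], [0, -0.037, 0.026, 0, 0, 0], [0, -0.048, 0.038, 0, 0, 0], [0, -0.057, 0.05, 0, 0, 0], [0, -0.065, 0.063, 0, 0, 0], [0, -0.069, 0.07, 0, 0, 0], [0, -0.072, 0.077, 0, 0, 0], [0, -0.072, 0.077, 0, 0, 0]]}}

```text
time: 43.15
tcp_pos: [0.4552, -0.2477, 0.1173]
tool_rot: [[0.033, 0.999, -0.001], [0.999, -0.033, 0.001], [0.001, -0.001, -1.0]]
force: [1.2, 0.0, -7.2]
gripper_width: 0.0091
```

Emit:
{"api": "step_arm", "payload": {"commands": [[0, -0.002, 0.004, 0, 0, 0], [0, -0.003, 0.007, 0, 0, 0], [0, -0.004, 0.01, 0, 0, 0], [0, -0.005, 0.013, 0, 0, 0], [0, -0.005, 0.015, 0, 0, 0], [0, -0.005, 0.015, 0, 0, 0]]}}

```text
time: 43.65
tcp_pos: [0.45, -0.2476, 0.1027]
tool_rot: [[0.033, 0.999, -0.002], [0.999, -0.033, 0.0], [0.0, -0.002, -1.0]]
force: [-1.6, 0.9, -0.9]
gripper_width: 0.0088
```

Emit:
{"api": "step_arm", "payload": {"commands": [[0, 0, 0.001, 0, 0, 0], [0, 0, 0.002, 0, 0, 0], [0, 0, 0.003, 0, 0, 0], [0, 0, 0.004, 0, 0, 0], [0, 0, 0.004, 0, 0, 0]]}}

```text
time: 44.07
tcp_pos: [0.4495, -0.2477, 0.1004]
tool_rot: [[0.033, 0.999, -0.004], [0.999, -0.033, -0.0], [-0.001, -0.004, -1.0]]
force: [-10.4, 4.1, 22.0]
gripper_width: 0.0082
```

Force rose to 22 N with the bar at its shut height, so the lid is seated. Release, rise and check.

Emit:
{"api": "step_arm", "payload": {"commands": [[0, 0, -0.003, 0, 0, 0], [0, 0, -0.003, 0, 0, 0], [0, 0, -0.003, 0, 0, 0], [0, 0, -0.003, 0, 0, 0], [0, 0, -0.003, 0, 0, 0], [0, 0, -0.003, 0, 0, 0]], "gripper": 0.04}}

```text
time: 44.57
tcp_pos: [0.4511, -0.2478, 0.1022]
tool_rot: [[0.033, 0.999, 0.0], [0.999, -0.033, 0.0], [0.0, 0.0, -1.0]]
force: [0.5, 0.6, 0.1]
gripper_width: 0.0401
```

Emit:
{"api": "step_arm", "payload": {"commands": [[0, 0, -0.02, 0, 0, 0], [0, 0, -0.05, 0, 0, 0], [0, 0, -0.09, 0, 0, 0], [0, 0, -0.13, 0, 0, 0], [0, 0, -0.16, 0, 0, 0], [0.04, 0, -0.18, 0, 0, 0], [0.08, 0, -0.18, 0, 0, 0], [0.12, 0, -0.18, 0, 0, 0], [0.16, 0, -0.18, 0, 0, 0], [0.2, 0, -0.18, 0, 0, 0]]}}

```text
time: 45.4
tcp_pos: [0.4572, -0.0461, 0.2826]
tool_rot: [[0.033, 0.999, 0.001], [0.999, -0.033, -0.001], [-0.0, 0.001, -1.0]]
force: [0.7, -0.4, -0.2]
gripper_width: 0.04
```

Emit:
{"api": "step_arm", "payload": {"commands": [[0.04, 0, 0, 0, 0, 0], [0.08, 0, 0, 0, 0, 0], [0.12, 0, 0, 0, 0, 0], [0.15, 0, 0, 0, 0, 0], [0.15, 0, 0, 0, 0, 0], [0.15, 0, 0, 0, 0, 0]]}}

```text
time: 45.9
tcp_pos: [0.4621, 0.1038, 0.2823]
tool_rot: [[0.028, 1.0, -0.0], [1.0, -0.028, 0.001], [0.001, -0.0, -1.0]]
force: [0.3, -0.8, -0.6]
gripper_width: 0.0396
```

```bash
python3 -c "
from h import *
s=status.sense();print(s['tcp_pos'],s['force'])
p,d=eyes.grab_frame('scene'); q,e=eyes.grab_frame('top')
cv2.imwrite('pics/s8.png',np.hstack([cv2.resize(p[100:260,150:330,::-1],(371,330)),cv2.resize(q[100:270,230:410,::-1],(349,330))]))
C=cloud('top',e,np.ones(e.shape,bool))
l=C[(C[:,0]>.45)&(C[:,0]<.59)&(abs(C[:,1]+.253)<.08)&(C[:,2]>.05)&(C[:,2]<.1)&(C[:,1]<-.2)]
A=np.c_[l[:,:2],np.ones(len(l))]; k=np.linalg.lstsq(A,l[:,2],rcond=None)[0]; print('lid plane slope',k[:2].round(4),'z',np.median(l[:,2]))
h=C[(abs(C[:,0]-.45)<.03)&(abs(C[:,1]+.25)<.06)&(C[:,2]>.105)&(C[:,2]<.15)]; print('handle',len(h),h.mean(0).round(4))
r=C[(abs(C[:,0]-.40)<.06)&(abs(C[:,1]+.47)<.06)&(C[:,2]>.075)&(C[:,2]<.11)]; print('res',len(r),r.mean(0).round(3),np.median(r[:,2]))
for n,z in (('meter',.032),('solvent',.15),('screwdriver',.01)):
    for r in eyes.cut_out('top',n)[:1]:
        v,u=np.nonzero(r['pixels']); print(n,round(r['conf'],2),rect(ray('top',np.c_[u,v],z))[0].round(3))"
```

```text
[0.46207861 0.1038202  0.28232489] [ 0.25701515 -0.82532289 -0.62742643]
lid plane slope [-0.0027 -0.0006] z 0.07844802472211249
handle 111 [ 0.4494 -0.2494  0.1221]
res 236 [ 0.399 -0.47   0.086] 0.08583063777918065
meter 0.63 [ 0.741 -0.115]
screwdriver 0.86 [0.756 0.114]
```

View pics/s8.png

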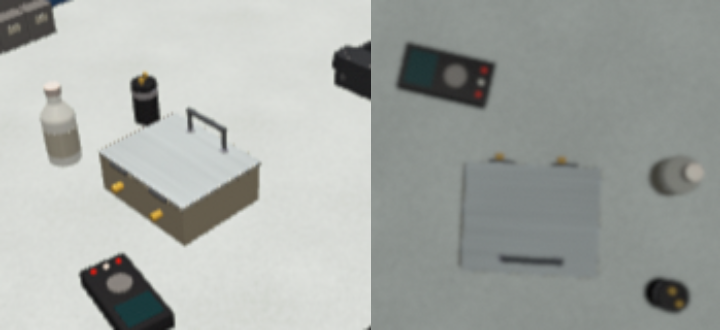

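The lid is fully shut: the plane slope is ≈0.003 and the handle is where it started. The resistor is upright at (0.399, -0.470). Handing in.

```bash
python3 -c "
from workcell import workorder
print(workorder.job_done())"
```

```text
the job is handed in; nothing more can be done
None
```

The job is done and handed in at about 46 s of the 208 s allowed; the interface gave no verdict. I moved the resistor from the lid to the bench and swung the lid to about 1.58 rad. All four discs went into separate carrier pockets, the carrier went onto the chamber floor, and the lid is shut again.

**Last checks:**
- **Lid:** the lid's top is level to about 0.003 rad at 78 mm height, and its handle is back at its starting position.
- **Resistor:** upright at (0.399, -0.470), with the top of its can at about 86 mm.
- **Carrier and discs:** four discs were seated and the carrier flat in the last picture before the lid closed. I could not check inside after that.
- **Meter and screwdriver:** within about 5 mm of their starting positions.
- **Bottle:** the network missed it in the last top picture. It looks undisturbed by eye, and nothing came near it.

One false reading came up along the way: a white blob at (0.505, 0.153) looked like a knocked disc, but the scene camera showed it was bench visible past the arm.

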